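Press the cross-pin into a drum core with one turn of the flywheel

TASK

Set the metal spool upright over the press's spindle, fully down on its shoulder and with its pin pointing straight at the ram, and let go of it. Then push the flywheel round by its stubs, anticlockwise seen from above, through exactly one revolution, so that the ram drives the pin in once and comes back, and stop with the wheel's index tooth in line with the pointer again. Leave the rest of the bench as it is.

Things in the scene. Friction and masses are not known exactly. Their poses are not given: they have to be found in the camera images.
- press: Grey bench press with a flat flywheel, about 250 x 400 x 150 mm, bolted down. Origin on the bench under its middle, z up. In its own axes the flywheel's upright axis is at x=0, y=+105 mm, the spindle at x=0, y=-110 mm, and the level ram slides along y between them. Base plate 24 mm thick, 250 mm wide (x) at the wheel, 130 mm at the spindle (y -180 to +210).
- over_arm (a point): Half-way along and up the fixed bar that carries the wheel's top bearing: 22 mm wide, 130 to 142 mm above the bench, from the wheel's axis along the press's +x to a post (x=100 to 124 mm). Stubs pass under it with 9 mm to spare; fingers do not, so no one stub can be pushed all the way round. The bearing on the axis is 36 mm in diameter, up to 150 mm high.
- pointer (a point): Top of the pointer, a fixed upright blade 6 mm wide (along x), 86 mm above the bench, 106 mm from the wheel's axis towards the press's +y.
- ram_guide (a point): Middle of the top of the fixed block in which the ram slides, 72 mm above the bench; 50 mm (x) by 55 mm (y).
- wheel_axis (a point): Centre of the flywheel's top face, on its axis, 86 mm above the bench; fixed; axes as the press. The wheel is a steel disc 170 mm in diameter, 72 to 86 mm above the bench.
- flywheel (a joint): Turn of the flywheel in rad, growing anticlockwise from above. 0: index tooth at the pointer (starts within 0.1 of it); 6.283: there again after one turn. It can go on, into a second stroke, to 7.48; backwards it stops at -0.2. It turns stiffly (0.2 N m, some 3 N at a stub, up to 6 N as the pin goes in), stays where it is left; 2.4 kg, so pushed fast it runs on a little.
- tooth (a point): Top of the index tooth, a block 10 mm wide that juts 15 mm out of the wheel's rim; 91 mm from the axis; turns with the wheel.
- stub_a (a point): Half-way up one of three like upright round stubs on the wheel, 14 mm in diameter, 35 mm tall (86 to 121 mm above the bench), 65 mm from the axis, 120 degrees apart. At joint value 0 this one is at 1.75 rad anticlockwise from the press's +x (the others at 3.84 and 5.94); it turns with the wheel.
- ram (a joint): How far the ram has come out towards the spindle, in m: 0 when the flywheel is at 0 or 6.283, 0.035 at half a turn, smoothly between. It is driven by the flywheel.
- ram_nose (a point): Centre of the ram's flat round end (16 mm diameter), 59 mm above the bench; 61.5 mm from the spindle's axis when back, 26.5 mm when fully out. Its axes are the press's.
- seat (a point): Where the spindle leaves its flat round shoulder (60 mm diameter), 30 mm above the bench; axes as the press. The spindle is 12 mm in diameter and stands 66 mm above this point, the top 14 mm tapered to 4 mm.
- spool_mid (a point): Loose aluminium spool, 62 mm tall, 0.15 to 0.31 kg, upright on the bench at first; this point is on its axis, 31 mm above its underside. z: its axis; +x: the side its pin sticks out of. Lower flange 56 mm diameter, 14 mm thick; waist 36 mm; upper flange 50 mm diameter, 44 to 62 mm above the underside: grip it there. Through bore 15.4 mm.
- pin (a joint): How far the pin has been pressed into the spool, in m; 0 at the start, 0.0115 at its stop; the press drives it about 0.0095. It holds by friction (7 N).
- pin_head (a point): Outer face of the steel pin's 12 mm head, 36 mm from the spool's axis at the start, 29 mm above the spool's underside, in the waist; it sticks out 8 mm beyond the lower flange.
- last: Loose wooden shoe last, 160 mm long, 105 mm tall; origin under its middle; leave alone.
- hammer: Loose hammer lying beyond the press; leave alone.
- brush: Loose brush lying at the back right; leave alone.
- polish_tin: Loose round polish tin, 79 mm diameter, 25 mm tall; leave alone.
- heel_block: Loose rubber heel block, 65 x 60 x 30 mm; leave alone.
- glue_jar: Loose closed jar, 72 mm diameter, 85 mm tall; leave alone.
- driver: Loose screwdriver; leave alone.
There are look-alikes about, which are no part of the job. Leave any red look-alike of the part that bears spool_mid alone.

How it is judged:
By the outcome, as a careful person would: the job done as asked, in the order asked, and still so for the second after the job is handed in, with the robot touching nothing.
It also fails if it takes over 72 s, if anything falls off the work surface, if the arm or the gripper's body presses on something with over 40 N, if the wrist force passes 120 N, or if a joint passes its speed limit or range.

ROBOT

A 7-joint arm with a two-finger parallel gripper is mounted at the origin on the work surface. World frame = base frame: x ahead of the robot, y to its left, z up, the work surface at z = 0. Lengths are in m, angles in rad, forces in N, time in s.
With the tool pointing down it reaches from about 0.425 to 0.875 m from the base axis. Payload 4.7 kg.
Tool frame: the origin (TCP) lies midway between the tips of the shut fingers; the grasp point (between the pads) lies 19 mm behind it (ctrl.grip_point_offset is the distance from the TCP to the grasp point, in m); z points along the fingers, y is the line along which they close (so a half turn about z gives the same grasp; the last joint's range is limited). The gripper opens to 87 mm and grips with 3 to 60 N. Pads are 19 mm wide; open, the fingers measure 117 mm over their backs; the gripper's body (75 mm by 190 mm) begins 51 mm behind the grasp point.
Start: joints at [1.281, 0.321, -0.07, 1.45, 0.023, 1.371, -0.057], TCP at [0.194, -0.62, 0.223] pointing down, gripper open.
Joint ranges: [-2.86, 2.86], [-0.3, 2.09], [-1.38, 1.24], [0.06, 2.45], [-1.56, 4.7], [0.09, 2.05], [-2.69, 2.69]. Speed limits (rad/s): [2.57, 2.57, 3.14, 3.14, 3.14, 3.14, 3.14].

INTERFACE

Orientations are given as a rotation vector (axis times angle).
In Python, from bench import ctrl gives the robot as it stands. The module is installed in compiled form; this text tells all that it offers.
- The arm moves only by the shell command python3 -m handwheel 'ROWS' [OPENING] [FORCE]. ROWS is JSON, a list of rows, each an object of numbers: "x", "y", "z": the shift along the tool's x, y, z in m; "wx", "wy", "wz": the turn, a rotation vector about the tool's x, y, z in degrees. A call has 1 to 10 rows; each row is the pose to reach, as a shift and turn from the pose commanded when the call began, along the tool's axes at that moment; what a row does not reach only later rows make up. A row lasts 1/12 s, in which the tool goes at most 41.7 mm and 7.16 degrees, less where a joint would pass 70% of its speed; a pose out of reach is approached as far as the arm can. A call with a gripper value outside its range is refused whole. OPENING is the finger opening in m, from 0 to 0.087, set as the call begins (- or left out, the last holds). The fingers move at their own pace and stop on an object; FORCE is the grip in N (left out, the last holds). Time passes only in rows, so rows that repeat a pose let the fingers close. It gives the time, the measured TCP pose, the force, the opening and the grip force at its end, in the units of the state.
- ctrl.get_state(): the state, without advancing time (a new reading comes with each control period).
- ctrl.get_image(name): name is "side" or "top"; returns a dict with "image" (400x640x3 uint8, red, green, blue), "K" (3x3 intrinsics, pixels), "k1" (the pictures are not rectified: a ray, as slopes to the right and down, at radius r is drawn at 1 + k1 r^2 times it, then the intrinsics apply), "world_to_cam" (4x4, takes a point from world to camera coordinates). Camera axes: x right, y down, z forward; pixel columns grow to the right and rows downward; lengths in m; the calibration is good to about 2 mm. A picture is of the moment at which its call begins. There is no depth.
- ctrl.close_job(): hands the job in; it is judged then, once.
The state is a dict: "time": time; "joint_positions": joint angles; "qd": joint speeds; "joint_torque": joint torques, N m; "position": TCP position; "tool_rot": TCP orientation; "ft_force": force on the tool from outside, world axes, zero at the start; "torque": the same for the moment, N m; "grip_width": opening from 0.0 (shut) to 1.0 (fully open); "grip_force": force on a finger pad.
Only numpy, scipy, OpenCV 4.12 (cv2) and the standard library are available. Lean on these libraries where they do the work, as an engineer would, in place of code of your own. Each camera call takes 0.05 s, during which the arm holds its last target. There are 200 camera calls.

## Working session

There is one attempt and no reset: what is moved stays moved. The work goes in short steps, Python scripts to look and compute and a shell command to move; the robot and the scene stay as the last step left them, time stands still between calls to the robot, and variables do not carry over. Pictures are saved under pics/ and viewed, at most 14 in all, crops included, and the job is handed in when it is done.

```bash
mkdir -p pics
cat > h.py <<'E'
import numpy as np, cv2
from bench import ctrl
from scipy.spatial.transform import Rotation as R
def grab(n,save=None):
    d=ctrl.get_image(n)
    if save: cv2.imwrite('pics/'+save,d['image'][:,:,::-1])
    return d
def proj(d,P):
    P=np.atleast_2d(P); T=d['world_to_cam']; c=P@T[:3,:3].T+T[:3,3]
    s=c[:,:2]/c[:,2:]; s=s*(1+d['k1']*(s**2).sum(1,keepdims=True))
    return s@d['K'][:2,:2].T+d['K'][:2,2]
def ray(d,uv):
    uv=np.atleast_2d(np.float64(uv))
    s=cv2.undistortPoints(uv[:,None],d['K'],np.array([d['k1'],0,0,0,0.]))[:,0]
    T=d['world_to_cam']; v=np.c_[s,np.ones(len(s))]@T[:3,:3]; return -T[:3,:3].T@T[:3,3],v
def onz(d,uv,z):
    o,v=ray(d,uv); return o+v*((z-o[2])/v[:,2:])
def st():
    s=ctrl.get_state(); print({k:np.round(s[k],4) for k in('time','position','tool_rot','ft_force','grip_width','grip_force','joint_positions')})
    return s
E
python3 - <<'E'
from h import *
for n in('top','side'):
    d=grab(n,n+'0.png'); T=d['world_to_cam']; print(n,d['K'],d['k1'],-T[:3,:3].T@T[:3,3],T[2,:3])
s=st(); print(R.from_rotvec(s['tool_rot']).as_matrix().round(3))
E
```

```text
top [[464.12955924   0.         327.34726158]
 [  0.         464.12955924 201.46926823]
 [  0.           0.           1.        ]] -0.07591686385518523 [ 0.38586562 -0.04359688  1.36241584] [ 0.15627041  0.01807764 -0.98754886]
side [[396.84612336   0.         321.23837682]
 [  0.         396.84612336 195.38137697]
 [  0.           0.           1.        ]] -0.08279913153424504 [0.00100132 0.60836841 0.71403863] [ 0.55661796 -0.62092238 -0.55193464]
{'time': np.float64(0.1), 'position': array([ 0.1943, -0.6198,  0.2216]), 'tool_rot': array([-3.1037e+00, -4.7520e-01,  5.0000e-04]), 'ft_force': array([ 0.2003, -0.3815, -0.6862]), 'grip_width': np.float64(1.0008), 'grip_force': np.float64(0.0), 'joint_positions': array([ 1.2811,  0.3217, -0.0701,  1.4516,  0.0226,  1.3708, -0.0569])}
[[ 0.954  0.299 -0.001]
 [ 0.299 -0.954  0.002]
 [-0.    -0.002 -1.   ]]
```

View pics/top0.png

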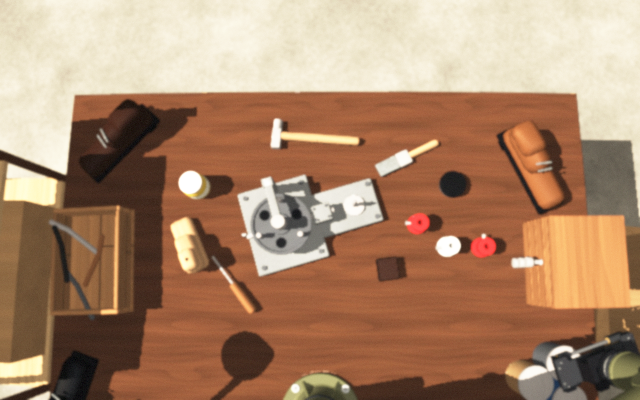

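View pics/side0.png

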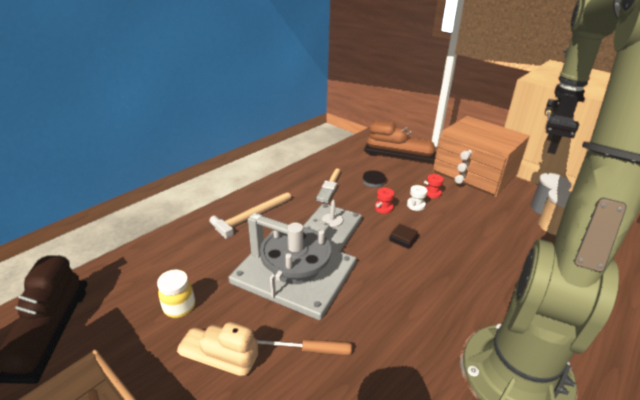

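The candidates are the pale spool at top (447,246) / side (417,198), and red look-alikes at top (418,223) and (484,246). Only the pale one is metal-coloured. The press is at top (310,220), with the wheel at (280,222) and the spindle at (355,203). Next is a close crop of both.

Run:
```python
from h import *
t=cv2.imread('pics/top0.png'); s=cv2.imread('pics/side0.png')
a=cv2.resize(t[165:285,230:400],None,fx=2.94,fy=2.94,interpolation=cv2.INTER_CUBIC)[:350,:500]
b=cv2.resize(t[225:270,425:470],(300,300),interpolation=cv2.INTER_CUBIC)
c=cv2.resize(s[180:215,400:435],(300,300),interpolation=cv2.INTER_CUBIC)
e=cv2.resize(s[195:315,225:375],(500,400),interpolation=cv2.INTER_CUBIC)[:250]
o=np.zeros((600,800,3),np.uint8); o[:350,:500]=a; o[:300,500:]=b; o[300:,500:]=c; o[350:,:500]=e
cv2.imwrite('pics/crop1.png',o)
```

```text
(no output)
```

View pics/crop1.png

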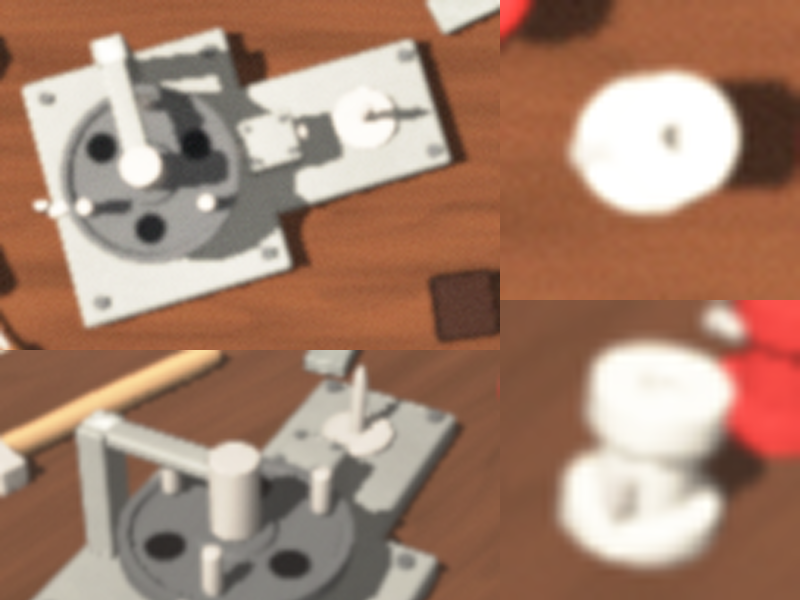

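The pale spool's pin points image-left (crop 575,152 → top 436,248). The press spindle is on the right, the over-arm points up (press +x ≈ world +x, yaw about +17°), and the tooth and pointer are on the left. Now to compute the poses.

```bash
cat >> h.py <<'E'
def white(d,c,r,thr=150,sat=60):
    hsv=cv2.cvtColor(d['image'],cv2.COLOR_RGB2HSV); m=((hsv[...,2]>thr)&(hsv[...,1]<sat)).astype(np.uint8)
    k=np.zeros_like(m); cv2.circle(k,tuple(int(v) for v in c),r,1,-1); m=m*k
    n,l,s,ce=cv2.connectedComponentsWithStats(m); i=1+np.argmax(s[1:,4]); return l==i,s[i],ce[i]
E
python3 - <<'E'
from h import *
from scipy.optimize import least_squares
t=grab('top'); s=grab('side')
tp=lambda *p: np.array(p)/2.94+[230,165]
sp=lambda x,y: np.array([x/3.333+225,(y-350)/3.333+195])
obs=[(t,tp(22,88),(.125,.21,.024)),(t,tp(85,327),(-.125,.21,.024)),(t,tp(412,40),(.065,-.18,.024)),(t,tp(452,160),(-.065,-.18,.024)),
(t,tp(141,167),(0,.105,.150)),(t,tp(364,118),(0,-.11,.03)),(s,sp(235,457),(0,.105,.15)),(s,sp(360,369),(0,-.11,.095))]
def pt(q,P): P=np.array(P); c,sn=np.cos(q[2]),np.sin(q[2]); return np.array([q[0]+c*P[0]-sn*P[1],q[1]+sn*P[0]+c*P[1],P[2]])
f=lambda q: np.concatenate([proj(d,pt(q,P))[0]-uv for d,uv,P in obs])
r=least_squares(f,[.35,.05,.28],loss='soft_l1',x_scale=[.1,.1,.1]); q=r.x; print('press',q, r.fun.reshape(-1,2).round(1).tolist())
for n,P in dict(axis=(0,.105,.086),seat=(0,-.11,.03),tip=(0,-.11,.096)).items(): print(n,pt(q,P).round(4))
# stub / wheel angle
for d,uv in((t,tp(85,206)),(t,tp(206,202)),(s,sp(211,550)),(s,sp(320,472))):
    w=onz(d,uv,.121)[0]-pt(q,(0,.105,.121)); print('stub r,ang in press',np.hypot(*w[:2]).round(4),(np.arctan2(w[1],w[0])-q[2])%6.283)
m,b,c=white(t,(447,246),18); print(b,c)
P=onz(t,[c],.045); print('spool rough',P)
m2,b2,c2=white(s,(417,198),20); print(b2,c2,onz(s,[c2],.03))
for z in (.062,.031): print(z,onz(t,[(425+672/6.667-75,225+137/6.667)],.062),onz(t,[tp(0,0)],z)[0])
for y in range(b[1]-2,b[1]+b[3]+2): print(''.join('%4d'%v for v in t['image'][y,b[0]-3:b[0]+b[2]+3,2]))
E
```

```text
press [0.55498879 0.0093534  0.28530587] [[-0.1, 0.3], [0.1, 1.6], [0.1, -0.7], [-0.4, 0.7], [-0.6, -0.8], [0.1, 0.0], [-0.3, -1.0], [0.6, -1.0]]
axis [0.5254 0.1101 0.086 ]
seat [ 0.5859 -0.0962  0.03  ]
tip [ 0.5859 -0.0962  0.096 ]
stub r,ang in press 0.0633 1.8715867260971568
stub r,ang in press 0.0659 3.939267967954238
stub r,ang in press 0.0677 1.8505955771918878
stub r,ang in press 0.0625 3.890547349010148
[436 236  25  21 410] [448.09268293 245.81463415]
spool rough [[ 0.46772326 -0.36245013  0.045     ]]
[407 185  20  26 386] [416.70207254 197.67098446] [[ 0.46848981 -0.36252568  0.03      ]]
0.062 [[ 0.4674079  -0.36596938  0.062     ]] [0.69798618 0.2625866  0.062     ]
0.031 [[ 0.4674079  -0.36596938  0.062     ]] [0.70542667 0.26988557 0.031     ]
  62  60  56  59  63  58  60  57  62  59  57  59  62  66  70  72  73  75  72  72  69  65  65  65  64  64  65  61  65  64  64
  60  64  61  61  61  61  63  59  60  65  71  80  90  95 100 103 121 130 127 120 102  90  77  64  64  58  58  62  63  64  60
  65  61  63  60  63  60  63  65  82 105 125 142 160 174 182 195 217 224 223 20
[... 2095 characters left out ...]
254 254 254 254 254 254 254 254 252 245 225 177 119  73  55  48  48  49  48
  56  58  61  57  62  77 124 191 236 251 254 254 254 253 252 252 252 252 249 241 216 175 135  92  76  60  61  58  59  58  61
  62  58  64  54  58  65  77 110 163 212 240 248 250 249 248 246 244 238 213 171 125  90  76  67  66  65  64  64  65  64  65
  59  61  60  60  63  66  64  69  88 122 156 183 198 202 201 196 187 168 130  93  68  66  61  62  64  63  63  63  62  66  67
  59  59  62  59  60  59  64  62  64  72  83  93 101 108 109 104  97  88  74  64  63  61  64  62  64  64  65  61  65  62  65
  56  54  60  58  57  63  60  66  60  64  64  61  67  68  64  65  69  62  64  65  61  63  65  58  60  62  62  63  65  63  64
```

Run:
```python
from h import *
t=grab('top')
up=onz(t,[(451.4,244.9)],.062)[0]; lo=onz(t,[(446,247)],.007)[0]; bore=onz(t,[(450,245)],.062)[0]; print(up,lo,bore)
# silhouette of known solid vs extreme pixels (check)
a=np.linspace(0,6.283,100)
for cx,cy in ((up[:2]+lo[:2])/2,up[:2],(.4675,-.363)):
    U=np.c_[cx+.025*np.cos(a),cy+.025*np.sin(a),0*a+.062]; L=np.c_[cx+.028*np.cos(a),cy+.028*np.sin(a),0*a+.0]; L2=L+[0,0,.014]
    p=proj(t,np.r_[U,L,L2]); print((cx,cy),'L,R,T,B',p[:,0].min(),p[:,0].max(),p[:,1].min(),p[:,1].max())
    ph=onz(t,[(435.2,247.2)],.029)[0]; w=ph[:2]-[cx,cy]; print('pin',ph,np.hypot(*w),np.degrees(np.arctan2(w[1],w[0])))
s=grab('side'); print('pin side px pred', [proj(s,[.4675+.036*np.cos(b),-.3635+.036*np.sin(b),.029]).round(1).tolist() for b in np.radians([90,100,110,120])])
m,b,c=white(t,(452,246),18); print(b)
```

```text
[ 0.46922231 -0.367734    0.062     ] [ 0.46663349 -0.36539954  0.007     ] [ 0.46894354 -0.36378056  0.062     ]
(np.float64(0.4679278998663242), np.float64(-0.36656676604765087)) L,R,T,B 436.31286265662516 459.8712766807329 236.44570633166757 256.2889559356026
pin [ 0.46474987 -0.32903714  0.029     ] 0.03766394446119686 94.84029215528506
(np.float64(0.46922231469711156), np.float64(-0.3677339950940856)) L,R,T,B 436.69687477274044 460.26839863845834 235.98536525775904 255.84408571221502
pin [ 0.46474987 -0.32903714  0.029     ] 0.03895445243549125 96.59279147032477
(0.4675, -0.363) L,R,T,B 435.1048875810847 458.6126018737421 236.5976805888713 256.43668179535615
pin [ 0.46474987 -0.32903714  0.029     ] 0.03407402354926462 94.62940488872367
pin side px pred [[[411.0, 202.6]], [[412.8, 203.3]], [[414.8, 203.9]], [[416.8, 204.3]]]
[436 236  25  21 410]
```

```bash
python3 -m handwheel '[{"x":0.034,"y":-0.016,"wz":-7},{"x":0.067,"y":-0.032,"wz":-14},{"x":0.101,"y":-0.048,"wz":-21},{"x":0.135,"y":-0.064,"wz":-28},{"x":0.168,"y":-0.080,"wz":-35},{"x":0.202,"y":-0.096,"wz":-42},{"x":0.236,"y":-0.112,"wz":-49},{"x":0.270,"y":-0.128,"wz":-56},{"x":0.303,"y":-0.144,"wz":-63},{"x":0.337,"y":-0.160,"wz":-70}]' 0.087 20
python3 -m handwheel '[{"wz":-6},{"wz":-12.6},{"wz":-12.6}]'
python3 - <<'E'
from h import *
s=st(); M=R.from_rotvec(s['tool_rot']).as_matrix(); print(M.round(3)); print(M.T@(np.array([.468,-.3665,.036])-s['position']))
E
```

```text
{'time': np.float64(0.3), 'position': array([ 0.1943, -0.6201,  0.2222]), 'tool_rot': array([-3.1048e+00, -4.7520e-01,  3.0000e-04]), 'ft_force': array([ 0.454 , -1.3638,  0.0702]), 'grip_width': np.float64(0.9965), 'grip_force': np.float64(0.0), 'joint_positions': array([ 1.2811,  0.3213, -0.0701,  1.4509,  0.0226,  1.3708, -0.0569])}
[[ 0.954  0.299 -0.   ]
 [ 0.299 -0.954  0.001]
 [-0.    -0.001 -1.   ]]
[ 0.33702295 -0.16000966  0.18624102]invalid input at $[0]: expected keys x, y, z, wx, wy, wz
invalid input at $[0]: expected keys x, y, z, wx, wy, wz
```

```bash
python3 -m handwheel '[{"x":0.034,"y":-0.016,"z":0,"wx":0,"wy":0,"wz":-7},{"x":0.067,"y":-0.032,"z":0,"wx":0,"wy":0,"wz":-14},{"x":0.101,"y":-0.048,"z":0,"wx":0,"wy":0,"wz":-21},{"x":0.135,"y":-0.064,"z":0,"wx":0,"wy":0,"wz":-28},{"x":0.168,"y":-0.080,"z":0,"wx":0,"wy":0,"wz":-35},{"x":0.202,"y":-0.096,"z":0,"wx":0,"wy":0,"wz":-42},{"x":0.236,"y":-0.112,"z":0,"wx":0,"wy":0,"wz":-49},{"x":0.270,"y":-0.128,"z":0,"wx":0,"wy":0,"wz":-56},{"x":0.303,"y":-0.144,"z":0,"wx":0,"wy":0,"wz":-63},{"x":0.337,"y":-0.160,"z":0,"wx":0,"wy":0,"wz":-70}]' 0.087 20
python3 -m handwheel '[{"x":0,"y":0,"z":0.02,"wx":0,"wy":0,"wz":-6},{"x":0,"y":0,"z":0.05,"wx":0,"wy":0,"wz":-12.6},{"x":0,"y":0,"z":0.07,"wx":0,"wy":0,"wz":-12.6},{"x":0,"y":0,"z":0.07,"wx":0,"wy":0,"wz":-12.6}]'
python3 - <<'E'
from h import *
s=st(); M=R.from_rotvec(s['tool_rot']).as_matrix(); print(M.round(3)); print(M.T@(np.array([.468,-.3665,.036])-s['position']))
grab('side','side1.png');grab('top','top1.png')
t=cv2.imread('pics/top1.png'); s=cv2.imread('pics/side1.png')
o=np.zeros((400,800,3),np.uint8)
o[:,:400]=cv2.resize(t[205:285,410:490],(400,400),interpolation=cv2.INTER_CUBIC)
o[:,400:]=cv2.resize(s[145:225,375:455],(400,400),interpolation=cv2.INTER_CUBIC)
cv2.imwrite('pics/crop2.png',o)
E
```

```text
time: 1.13
position: [0.469, -0.3655, 0.2228]
tool_rot: [2.265, 2.177, -0.001]
ft_force: [1.1, -0.0, -0.3]
grip_width: 1.004
grip_force: 0.0
time: 1.47
position: [0.4655, -0.3649, 0.1477]
tool_rot: [-2.013, -2.401, 0.0]
ft_force: [-0.5, 1.9, -0.6]
grip_width: 0.999
grip_force: 0.0
{'time': np.float64(1.4667), 'position': array([ 0.4655, -0.3649,  0.1477]), 'tool_rot': array([-2.0134e+00, -2.4007e+00,  2.0000e-04]), 'ft_force': array([-0.493 ,  1.9211, -0.6047]), 'grip_width': np.float64(0.9995), 'grip_force': np.float64(0.0), 'joint_positions': array([ 0.9924,  0.2819, -0.4388,  1.6779,  0.1253,  1.2182,  0.6994])}
[[-0.174  0.985 -0.007]
 [ 0.985  0.174  0.005]
 [ 0.006 -0.005 -1.   ]]
[-0.002758    0.00278208  0.11171724]
```

View pics/crop2.png

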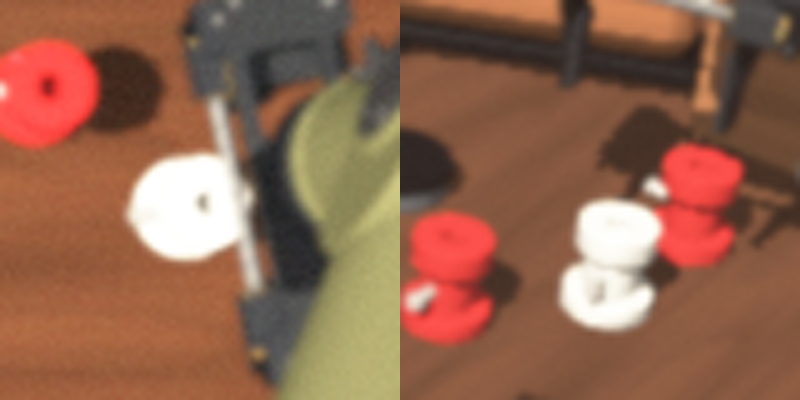

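The pale spool sits between the two red ones with its pin facing image-left, and the gripper is above it. Descending and gripping.

```bash
python3 -m handwheel '[{"x":-0.002,"y":0.002,"z":0.03,"wx":0,"wy":0,"wz":0},{"x":-0.002,"y":0.002,"z":0.065,"wx":0,"wy":0,"wz":0},{"x":-0.002,"y":0.002,"z":0.092,"wx":0,"wy":0,"wz":0},{"x":-0.002,"y":0.002,"z":0.105,"wx":0,"wy":0,"wz":0},{"x":-0.002,"y":0.002,"z":0.110,"wx":0,"wy":0,"wz":0},{"x":-0.002,"y":0.002,"z":0.110,"wx":0,"wy":0,"wz":0},{"x":-0.002,"y":0.002,"z":0.110,"wx":0,"wy":0,"wz":0}]'
python3 -m handwheel '[{"x":0,"y":0,"z":0,"wx":0,"wy":0,"wz":0},{"x":0,"y":0,"z":0,"wx":0,"wy":0,"wz":0},{"x":0,"y":0,"z":0,"wx":0,"wy":0,"wz":0},{"x":0,"y":0,"z":0,"wx":0,"wy":0,"wz":0},{"x":0,"y":0,"z":0,"wx":0,"wy":0,"wz":0},{"x":0,"y":0,"z":0,"wx":0,"wy":0,"wz":0}]' 0.03 25
python3 -m handwheel '[{"x":0,"y":0,"z":0,"wx":0,"wy":0,"wz":0},{"x":0,"y":0,"z":0,"wx":0,"wy":0,"wz":0},{"x":0,"y":0,"z":0,"wx":0,"wy":0,"wz":0},{"x":0,"y":0,"z":0,"wx":0,"wy":0,"wz":0}]'
```

```text
time: 2.15
position: [0.4718, -0.3694, 0.0447]
tool_rot: [2.017, 2.404, 0.0]
ft_force: [1.0, -0.6, 1.1]
grip_width: 1.0
grip_force: 0.0
time: 2.65
position: [0.4705, -0.3685, 0.0428]
tool_rot: [2.019, 2.406, -0.0]
ft_force: [-0.4, -0.1, 0.1]
grip_width: 0.631
grip_force: 0.0
time: 2.98
position: [0.4701, -0.3685, 0.0427]
tool_rot: [-2.019, -2.406, 0.001]
ft_force: [-2.4, 0.7, 3.2]
grip_width: 0.576
grip_force: 25.0
```

Gripped at the right width (50 mm), but about 8 mm too high. Regripping lower.

```bash
python3 -m handwheel '[{"x":0,"y":0,"z":0,"wx":0,"wy":0,"wz":0},{"x":0,"y":0,"z":0,"wx":0,"wy":0,"wz":0},{"x":0.002,"y":0,"z":0.004,"wx":0,"wy":0,"wz":0},{"x":0.002,"y":0,"z":0.008,"wx":0,"wy":0,"wz":0},{"x":0.002,"y":0,"z":0.008,"wx":0,"wy":0,"wz":0}]' 0.06 25
python3 -m handwheel '[{"x":0,"y":0,"z":0,"wx":0,"wy":0,"wz":0},{"x":0,"y":0,"z":0,"wx":0,"wy":0,"wz":0},{"x":0,"y":0,"z":0,"wx":0,"wy":0,"wz":0},{"x":0,"y":0,"z":0,"wx":0,"wy":0,"wz":0},{"x":0,"y":0,"z":0,"wx":0,"wy":0,"wz":0},{"x":0,"y":0,"z":0,"wx":0,"wy":0,"wz":0}]' 0.03 40
python3 -m handwheel '[{"x":0,"y":0,"z":-0.03,"wx":0,"wy":0,"wz":0},{"x":0,"y":0,"z":-0.06,"wx":0,"wy":0,"wz":0},{"x":0,"y":0,"z":-0.09,"wx":0,"wy":0,"wz":0},{"x":0,"y":0,"z":-0.11,"wx":0,"wy":0,"wz":0},{"x":0,"y":0,"z":-0.12,"wx":0,"wy":0,"wz":0},{"x":0,"y":0,"z":-0.12,"wx":0,"wy":0,"wz":0}]'
python3 - <<'E'
from h import *
s=st(); M=R.from_rotvec(s['tool_rot']).as_matrix(); print(M.round(3)); print(M.T@(np.array([.5859,-.0962,.156])-s['position']))
E
```

```text
time: 3.4
position: [0.4696, -0.3656, 0.0333]
tool_rot: [-2.018, -2.406, -0.0]
ft_force: [0.7, -0.5, -0.4]
grip_width: 0.684
grip_force: 0.0
time: 3.9
position: [0.4699, -0.3664, 0.0345]
tool_rot: [-2.019, -2.406, 0.0]
ft_force: [-0.5, 0.3, -1.8]
grip_width: 0.566
grip_force: 40.0
time: 4.4
position: [0.4713, -0.3672, 0.1568]
tool_rot: [2.016, 2.403, -0.0]
ft_force: [0.1, 0.4, -3.2]
grip_width: 0.566
grip_force: 40.0
{'time': np.float64(4.4), 'position': array([ 0.4713, -0.3672,  0.1568]), 'tool_rot': array([ 2.0164e+00,  2.4034e+00, -3.0000e-04]), 'ft_force': array([ 0.0551,  0.4185, -3.2417]), 'grip_width': np.float64(0.5664), 'grip_force': np.float64(40.0002), 'joint_positions': array([ 0.9915,  0.2778, -0.4419,  1.6641,  0.1259,  1.2235,  0.6966])}
[[-0.174  0.985  0.003]
 [ 0.985  0.174 -0.003]
 [-0.003  0.003 -1.   ]]
[0.24698239 0.1599461  0.0004058 ]
```

```bash
python3 -m handwheel '[{"x":0.031,"y":0.020,"z":0,"wx":0,"wy":0,"wz":-1},{"x":0.062,"y":0.040,"z":0,"wx":0,"wy":0,"wz":-2},{"x":0.093,"y":0.060,"z":0,"wx":0,"wy":0,"wz":-3},{"x":0.124,"y":0.080,"z":0,"wx":0,"wy":0,"wz":-4},{"x":0.155,"y":0.100,"z":0,"wx":0,"wy":0,"wz":-5},{"x":0.186,"y":0.120,"z":0,"wx":0,"wy":0,"wz":-7},{"x":0.217,"y":0.140,"z":0,"wx":0,"wy":0,"wz":-8},{"x":0.237,"y":0.154,"z":0,"wx":0,"wy":0,"wz":-9},{"x":0.247,"y":0.160,"z":0,"wx":0,"wy":0,"wz":-9},{"x":0.247,"y":0.160,"z":0,"wx":0,"wy":0,"wz":-9}]'
python3 -m handwheel '[{"x":0,"y":0,"z":0,"wx":0,"wy":0,"wz":0},{"x":0,"y":0,"z":0,"wx":0,"wy":0,"wz":0}]'
python3 - <<'E'
from h import *
s=st(); M=R.from_rotvec(s['tool_rot']).as_matrix(); print(M.round(3))
d=grab('side','side2.png');e=grab('top','top2.png')
c=s['position'].copy(); 
print(proj(d,[c-[0,0,.034],c+[0,0,.028]]),proj(e,[c+[0,0,.028],c-[0,0,.034]]), proj(d,[.5859,-.0962,.096]))
p=proj(d,c)[0].astype(int); q=proj(e,c)[0].astype(int)
t=cv2.imread('pics/top2.png'); s=cv2.imread('pics/side2.png'); print(p,q)
o=np.zeros((400,800,3),np.uint8)
cr=lambda im,p:cv2.resize(im[p[1]-40:p[1]+40,p[0]-40:p[0]+40],(400,400),interpolation=cv2.INTER_CUBIC)
o[:,:400]=cr(t,q); o[:,400:]=cr(s,p)
cv2.imwrite('pics/crop3.png',o)
E
```

```text
time: 5.23
position: [0.5845, -0.0908, 0.1526]
tool_rot: [-1.815, -2.56, -0.002]
ft_force: [-0.1, 0.3, -2.7]
grip_width: 0.568
grip_force: 40.0
time: 5.4
position: [0.5836, -0.0981, 0.1533]
tool_rot: [-1.827, -2.554, 0.004]
ft_force: [-0.5, -1.0, -2.2]
grip_width: 0.567
grip_force: 40.0
{'time': np.float64(5.4), 'position': array([ 0.5836, -0.0981,  0.1533]), 'tool_rot': array([-1.8273, -2.5541,  0.0039]), 'ft_force': array([-0.4802, -0.9917, -2.1976]), 'grip_width': np.float64(0.5671), 'grip_force': np.float64(40.0), 'joint_positions': array([ 0.641 ,  0.3007, -0.618 ,  1.6714,  0.1846,  1.2304,  0.3105])}
[[-0.323  0.946 -0.002]
 [ 0.946  0.323 -0.001]
 [-0.    -0.003 -1.   ]]
[[335.05496977 192.4684418 ]
 [336.0175886  172.97708414]] [[356.8748567  197.39048225]
 [355.83948066 201.16525399]] [[333.63204832 199.42594327]]
[335 181] [356 199]
```

View pics/crop3.png

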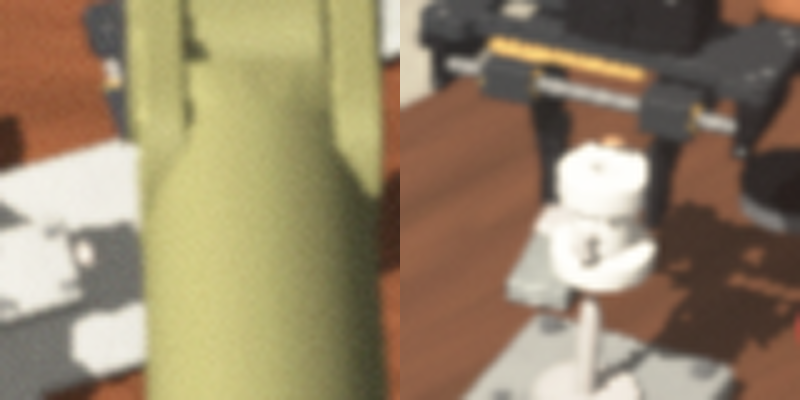

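Side view: the spool is held upright above the spindle, whose tip is at about (332.7,200.7), with the pin head at about (333.4,190.4). Now I compare predicted and observed edges to get the offset relative to the spindle.

Run:
```python
from h import *
s=st(); d=grab('side'); c=s['position']; im=d['image'].astype(int).min(2)
a=np.linspace(0,6.283,200)
ring=lambda r,z:np.c_[c[0]+r*np.cos(a),c[1]+r*np.sin(a),0*a+c[2]-.0345+z]
for n,r,z0,z1 in(('low',.028,0,.014),('up',.025,.044,.062)):
    p=proj(d,np.r_[ring(r,z0),ring(r,z1)]); print(n,'pred L R T B',p[:,0].min().round(1),p[:,0].max().round(1),p[:,1].min().round(1),p[:,1].max().round(1))
for b in range(85,130,5):
    t=np.radians(b); print(b,proj(d,[c[0]+.036*np.cos(t),c[1]+.036*np.sin(t),c[2]-.0055])[0].round(1),end=' ')
sp=np.array([[.5859,-.0962,z] for z in(.03,.05,.07,.09,.096)]); print('\nspindle pred',proj(d,sp).round(1).tolist())
print('cols',range(320,352))
for y in range(164,222): print(y,''.join('%4d'%v for v in im[y,320:352]))
```

```text
{'time': np.float64(5.5), 'position': array([ 0.5838, -0.0981,  0.1539]), 'tool_rot': array([-1.8287, -2.5539,  0.0026]), 'ft_force': array([ 0.5569,  0.3884, -4.4174]), 'grip_width': np.float64(0.568), 'grip_force': np.float64(40.0002), 'joint_positions': array([ 0.6416,  0.3002, -0.6183,  1.6709,  0.184 ,  1.2304,  0.3104])}
low pred L R T B 324.8 345.5 182.7 198.1
up pred L R T B 326.4 345.3 168.3 183.6
85 [325.7 188. ] 90 [326.5 188.5] 95 [327.4 188.9] 100 [328.4 189.3] 105 [329.5 189.7] 110 [330.5 190. ] 115 [331.7 190.2] 120 [332.8 190.4] 125 [334.  190.5] 
spindle pred [[332.7, 218.4], [333.0, 212.8], [333.3, 207.1], [333.5, 201.2], [333.6, 199.4]]
cols range(320, 352)
164   63  51  41  40  39  40  43  44  48  58  67  69  70  68  70  70  71  71  70  70  71  71  73  76  76  77  77  76  76  77  76  76
165   63  52  42  40  39  43  44  44  50  57  66  69  69  69  71  70  70  70  70  70  70  70  74  75  77  77  76  76  77  77  77  77
166   65  55  47  43  43  44  46  45  48  58  67  71  70  71  70  69  71  71  71  70  69  70  72  73  75  75  76  76  75  76  77  78
167   66  61  54
[... 6598 characters left out ...]
179 181 182 181 182 181 182 183 181
217  189 194 205 218 221 222 222 223 222 219 211 206 189 154 121 122 160 202 218 222 219 199 172 176 181 183 182 182 183 183 183 183
218  188 195 210 220 222 223 224 224 222 218 211 205 187 156 139 156 187 220 225 224 221 208 181 172 179 183 182 181 181 182 182 181
219  185 195 211 220 223 223 223 224 223 219 211 208 192 174 181 207 219 224 225 224 223 219 191 162 173 181 181 181 181 182 180 180
220  183 194 206 216 220 221 222 223 224 222 220 218 209 207 216 224 225 225 224 224 223 216 185 154 171 180 179 180 181 182 181 182
221  192 190 189 200 207 207 217 222 223 223 223 223 222 222 225 226 226 225 225 223 220 202 166 155 173 179 178 179 180 182 183 183
```

```bash
python3 -m handwheel '[{"x":0.001,"y":0.003,"z":0,"wx":0,"wy":0,"wz":-3},{"x":0.0016,"y":0.0037,"z":0.005,"wx":0,"wy":0,"wz":-6},{"x":0.0016,"y":0.0037,"z":0.015,"wx":0,"wy":0,"wz":-6},{"x":0.0016,"y":0.0037,"z":0.022,"wx":0,"wy":0,"wz":-6},{"x":0.0016,"y":0.0037,"z":0.026,"wx":0,"wy":0,"wz":-6},{"x":0.0016,"y":0.0037,"z":0.030,"wx":0,"wy":0,"wz":-6},{"x":0.0016,"y":0.0037,"z":0.032,"wx":0,"wy":0,"wz":-6},{"x":0.0016,"y":0.0037,"z":0.032,"wx":0,"wy":0,"wz":-6}]'
```

```text
time: 6.22
position: [0.5873, -0.0928, 0.1219]
tool_rot: [-1.688, -2.649, 0.001]
ft_force: [-0.1, -0.3, -2.5]
grip_width: 0.568
grip_force: 40.0
```

```bash
python3 -m handwheel '[{"x":0,"y":0,"z":0.003,"wx":0,"wy":0,"wz":0},{"x":0,"y":0,"z":0.006,"wx":0,"wy":0,"wz":0},{"x":0,"y":0,"z":0.009,"wx":0,"wy":0,"wz":0},{"x":0,"y":0,"z":0.012,"wx":0,"wy":0,"wz":0},{"x":0,"y":0,"z":0.012,"wx":0,"wy":0,"wz":0},{"x":0,"y":0,"z":0.012,"wx":0,"wy":0,"wz":0}]'
python3 - <<'E'
from h import *
s=st();print(R.from_rotvec(s['tool_rot']).as_matrix().round(3),s['torque'])
E
```

```text
time: 6.72
position: [0.5875, -0.093, 0.1102]
tool_rot: [-1.688, -2.649, 0.001]
ft_force: [-0.3, -1.7, -4.2]
grip_width: 0.57
grip_force: 40.0
{'time': np.float64(6.7167), 'position': array([ 0.5875, -0.093 ,  0.1102]), 'tool_rot': array([-1.6880e+00, -2.6493e+00,  9.0000e-04]), 'ft_force': array([-0.2571, -1.6685, -4.244 ]), 'grip_width': np.float64(0.5697), 'grip_force': np.float64(40.0012), 'joint_positions': array([ 0.6339,  0.3493, -0.626 ,  1.7106,  0.2216,  1.1537,  0.3823])}
[[-0.423  0.906 -0.001]
 [ 0.906  0.423 -0.   ]
 [-0.    -0.001 -1.   ]] [-0.36114441 -0.1778417   0.01244164]
```

```bash
python3 -m handwheel '[{"x":-0.0005,"y":0,"z":0.005,"wx":0,"wy":0,"wz":0},{"x":-0.001,"y":0,"z":0.010,"wx":0,"wy":0,"wz":0},{"x":-0.001,"y":0,"z":0.015,"wx":0,"wy":0,"wz":0},{"x":-0.001,"y":0,"z":0.020,"wx":0,"wy":0,"wz":0},{"x":-0.001,"y":0,"z":0.025,"wx":0,"wy":0,"wz":0},{"x":-0.001,"y":0,"z":0.030,"wx":0,"wy":0,"wz":0},{"x":-0.001,"y":0,"z":0.035,"wx":0,"wy":0,"wz":0}]'
python3 -m handwheel '[{"x":0,"y":0,"z":0.003,"wx":0,"wy":0,"wz":0},{"x":0,"y":0,"z":0.006,"wx":0,"wy":0,"wz":0},{"x":0,"y":0,"z":0.008,"wx":0,"wy":0,"wz":0},{"x":0,"y":0,"z":0.009,"wx":0,"wy":0,"wz":0}]'
```

```text
time: 7.3
position: [0.588, -0.0937, 0.0749]
tool_rot: [-1.688, -2.649, 0.0]
ft_force: [-0.9, -1.3, -2.3]
grip_width: 0.567
grip_force: 40.0
time: 7.63
position: [0.588, -0.0938, 0.0663]
tool_rot: [-1.688, -2.65, 0.001]
ft_force: [-1.2, -1.2, -2.5]
grip_width: 0.568
grip_force: 40.0
```

```bash
python3 -m handwheel '[{"x":0,"y":0,"z":0.001,"wx":0,"wy":0,"wz":0},{"x":0,"y":0,"z":0.002,"wx":0,"wy":0,"wz":0},{"x":0,"y":0,"z":0.002,"wx":0,"wy":0,"wz":0}]'
python3 - <<'E'
from h import *
d=grab('side','side3.png'); s=cv2.imread('pics/side3.png')
c=np.array([.5865,-.0955,0])
for b in range(85,130,5):
    t=np.radians(b); print(b,proj(d,c+[.036*np.cos(t),.036*np.sin(t),.059])[0].round(1),end=' ')
cv2.imwrite('pics/crop4.png',cv2.resize(s[175:235,285:365],(800,600),interpolation=cv2.INTER_CUBIC))
E
```

```text
time: 7.88
position: [0.5883, -0.0938, 0.0646]
tool_rot: [1.688, 2.649, -0.0]
ft_force: [-0.3, -2.2, -3.0]
grip_width: 0.568
grip_force: 40.0
85 [323.4 215.2] 90 [324.2 215.6] 95 [325.1 216.1] 100 [326.  216.5] 105 [327.  216.9] 110 [328.1 217.2] 115 [329.1 217.4] 120 [330.2 217.6] 125 [331.4 217.8]
```

View pics/crop4.png

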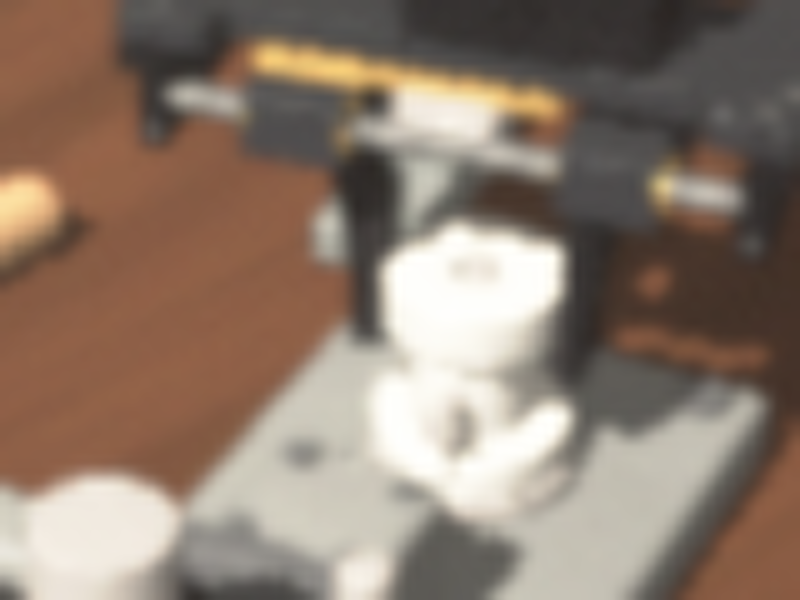

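The spool is down on the shoulder and still held, with the head disc left of its shadow at around (326.5,216). Enhancing contrast to find the head accurately.

Run:
```python
from h import *
d=grab('side'); c=np.array([.5865,-.0955,0]); print(proj(d,c+[[0,0,.059],[0,0,.092],[0,0,.03]]).round(2).tolist())
im=d['image'][195:232,315:350]; g=im.min(2).astype(float)
s=np.clip((g-130)/(255-130),0,1)**3*255
cv2.imwrite('pics/crop5.png',cv2.resize(s.astype(np.uint8),(560,592),interpolation=cv2.INTER_CUBIC))
for y in range(208,228): print(y,''.join('%4d'%v for v in d['image'][y,318:347].min(1)))
```

```text
[[332.79, 210.25], [333.25, 200.63], [332.4, 218.45]]
208  135 143 110  87  96 141 203 235 244 246 246 246 245 243 240 236 229 221 208 187 163 133  96  68  51  44  42  44  52
209  164 164 143 131 134 155 189 222 238 243 245 244 243 241 238 233 225 215 200 178 153 122  89  67  51  45  49  56  58
210  177 178 175 172 175 181 185 198 223 236 241 238 237 235 234 229 218 201 184 164 139 106  79  63  51  51  63  74  71
211  184 183 183 185 187 192 192 193 220 236 235 230 227 222 222 217 196 175 156 140 122  98  76  61  53  60  76  83  83
212  186 185 185 187 198 216 223 218 228 241 244 242 233 213 201 193 175 153 139 129 121 107  87  67  59  68  82  86  86
213  187 187 186 192 216 238 246 243 240 243 245 243 237 231 229 222 199 164 143 130 125 120 105  83  72  79  85  86  87
214  188 188 190 197 228 247 250 248 243 243 242 233 224 223 233 230 215 187 159 136 131 135 129 111  90  86  87  86  86
215  188 189 190 202 232 249 251 249 243 239 235 222 198 193 221 226 214 190 163 145 160 186 188 161 111  88  86  86  86
216  188 188 188 197 228 249 251 249 242 232 228 212 176 160 191 218 212 189 1
[... 673 characters left out ...]
189 191 201 225 237 240 235 230 243 245 241 235 225 208 187 173 167 169 154 143 165 176 178 178
223  187 186 187 187 186 180 165 155 166 187 210 226 237 240 237 232 226 214 195 183 180 175 166 144 149 172 177 178 177
224  187 187 187 187 186 177 160 145 142 153 175 208 233 236 231 226 224 210 187 181 181 167 150 150 166 177 179 177 177
225  189 188 188 188 188 184 176 170 166 159 152 168 207 219 215 215 215 205 188 170 161 157 161 170 178 179 178 178 179
226  190 189 188 189 189 187 185 179 170 150 124 122 156 180 186 190 188 185 179 168 165 172 176 180 181 180 179 179 180
227  191 192 189 189 188 187 184 175 155 125 100  94 106 124 143 160 164 174 178 179 178 180 180 180 180 179 179 178 178
```

View pics/crop5.png

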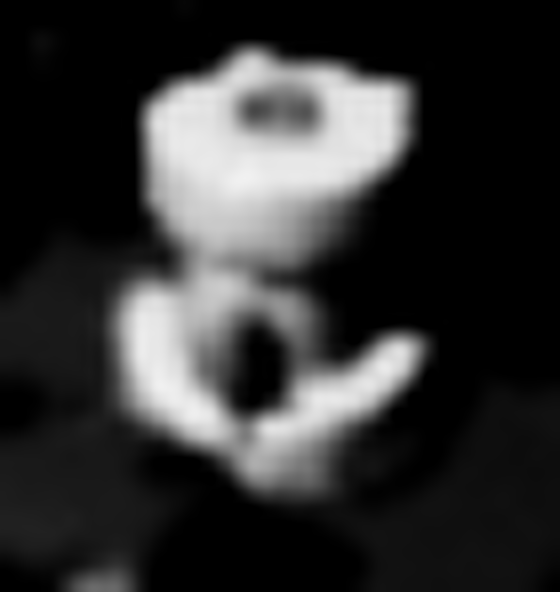

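```bash
python3 -m handwheel '[{"x":0,"y":0,"z":0,"wx":0,"wy":0,"wz":0},{"x":0,"y":0,"z":0,"wx":0,"wy":0,"wz":0},{"x":0,"y":0,"z":0,"wx":0,"wy":0,"wz":0},{"x":0,"y":0,"z":0,"wx":0,"wy":0,"wz":0}]' 0.08 25
python3 -m handwheel '[{"x":0,"y":0,"z":-0.02,"wx":0,"wy":0,"wz":0},{"x":0,"y":0,"z":-0.06,"wx":0,"wy":0,"wz":0},{"x":0,"y":0,"z":-0.10,"wx":0,"wy":0,"wz":0},{"x":-0.04,"y":-0.01,"z":-0.10,"wx":0,"wy":0,"wz":0},{"x":-0.08,"y":-0.02,"z":-0.10,"wx":0,"wy":0,"wz":0},{"x":-0.12,"y":-0.04,"z":-0.10,"wx":0,"wy":0,"wz":0},{"x":-0.16,"y":-0.06,"z":-0.10,"wx":0,"wy":0,"wz":0},{"x":-0.18,"y":-0.08,"z":-0.10,"wx":0,"wy":0,"wz":0},{"x":-0.18,"y":-0.08,"z":-0.10,"wx":0,"wy":0,"wz":0}]'
python3 - <<'E'
from h import *
st()
d=grab('top','top4.png'); e=grab('side','side4.png')
a=cv2.imread('pics/top4.png');b=cv2.imread('pics/side4.png')
o=np.zeros((600,800,3),np.uint8)
o[:400,:400]=cv2.resize(a[180:230,320:370],(400,400),interpolation=cv2.INTER_CUBIC)
o[:400,400:]=cv2.resize(b[190:240,305:355],(400,400),interpolation=cv2.INTER_CUBIC)
g=a[185:225,325:365].min(2).astype(float);s=np.clip((g-130)/125,0,1)**2*255
o[400:,:200]=cv2.resize(s.astype(np.uint8),(200,200))[...,None]
o[400:,250:750]=cv2.resize(a[160:280,230:400],(500,353))[50:250]
cv2.imwrite('pics/crop6.png',o)
E
```

```text
time: 8.32
position: [0.5887, -0.0927, 0.0651]
tool_rot: [1.687, 2.65, 0.002]
ft_force: [0.6, -0.5, 0.3]
grip_width: 0.786
grip_force: 0.0
time: 9.07
position: [0.5881, -0.3016, 0.1639]
tool_rot: [1.704, 2.638, -0.009]
ft_force: [-0.8, -1.9, -0.8]
grip_width: 0.923
grip_force: 0.0
{'time': np.float64(9.0667), 'position': array([ 0.5881, -0.3016,  0.1639]), 'tool_rot': array([ 1.7036,  2.6383, -0.0091]), 'ft_force': array([-0.7997, -1.8956, -0.7613]), 'grip_width': np.float64(0.9226), 'grip_force': np.float64(0.0), 'joint_positions': array([ 0.8347,  0.4259, -0.5344,  1.4829,  0.2267,  1.2937,  0.7013])}
```

View pics/crop6.png

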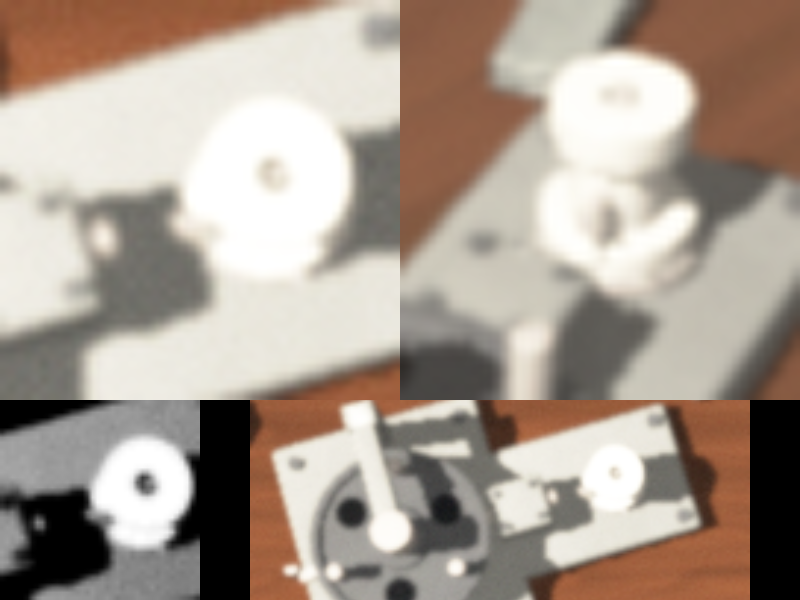

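Top view: the spool is on the spindle (its tip shows in the bore at about (354,201)), the ram nose is at about (332.4,209.3) and the pin head at about (343,207.7). Computing the pin angle from these.

Run:
```python
from h import *
d=grab('top'); im=d['image'].astype(int).min(2)
seat=np.array([.5859,-.0962]); y=.2853
u=np.array([-np.sin(y),np.cos(y)])
print('nose pred',proj(d,[*(seat+.0615*u),.059]).round(2), 'pred spindle tip',proj(d,[*seat,.096]).round(2))
for b in range(90,131,5):
    t=np.radians(b);w=np.array([np.cos(t),np.sin(t)]); print(b,proj(d,[*(seat+.035*w),.059])[0].round(2))
print('     ',''.join('%4d'%v for v in range(328,366)))
for r in range(190,218): print(r,''.join('%4d'%v for v in im[r,328:366]))
```

```text
nose pred [[333.46 209.68]] pred spindle tip [[354.79 201.65]]
90 [341.93 203.66]
95 [341.98 204.72]
100 [342.12 205.78]
105 [342.35 206.82]
110 [342.68 207.83]
115 [343.09 208.82]
120 [343.59 209.77]
125 [344.17 210.67]
130 [344.83 211.52]
       328 329 330 331 332 333 334 335 336 337 338 339 340 341 342 343 344 345 346 347 348 349 350 351 352 353 354 355 356 357 358 359 360 361 362 363 364 365
190  175 195 203 210 217 223 226 228 230 229 228 228 228 227 227 228 226 226 224 226 226 226 228 226 227 228 227 225 227 226 226 227 226 226 224 225 223 223
191  215 224 226 226 226 227 227 227 228 228 228 228 228 227 228 226 226 226 227 225 227 227 228 230 229 231 230 230 226 226 224 226 223 221 225 224 222 222
192  228 228 229 227 228 228 227 229 228 227 228 228 227 227 227 228 228 228 227 227 228 230 235 239 243 244 244 243 238 232 226 227 225 222 224 222 224 226
193  229 229 228 229 227 229 226 227 228 226 226 226 228 228 228 228 227 227 228 228 232 242 248 251 253 254 253 253 251 247 240 231 225 224 223 219 221 223
194  230 230 230 231 229 228 227 227 228 227 228 226 226 229 227 229 229
[... 2995 characters left out ...]
 239 247 250 252 254 254 253 252 249 236 206 171 156 157 169 187 205 215
214  213 204 185 150 115 107 102 103 102 109 104 106 104 109 103 104 106 133 174 211 227 230 235 240 242 242 239 238 237 227 201 187 196 201 206 212 217 220
215  190 178 161 135 111 103 103 104 105 104 106 106 105 105 103 109 107 121 161 203 220 221 221 223 221 220 216 217 222 221 212 210 213 217 217 217 219 219
216  186 173 162 145 119 108 104 104 108 105 104 106 103 104 104 106 104 119 161 205 220 220 221 220 218 219 217 215 217 220 217 218 221 223 218 219 217 219
217  197 188 183 165 133 107 101 104 105 106 106 104 105 104 100 106 110 124 165 205 223 220 221 219 221 219 224 221 220 218 218 219 218 220 218 219 220 222
```

Two independent estimates put the pin about 4° too far anticlockwise (110–111° against 106.3°). I'll regrip and turn it back 4°.

```bash
python3 -m handwheel '[{"x":0.04,"y":0.02,"z":0,"wx":0,"wy":0,"wz":0},{"x":0.08,"y":0.04,"z":0,"wx":0,"wy":0,"wz":0},{"x":0.12,"y":0.06,"z":0,"wx":0,"wy":0,"wz":0},{"x":0.155,"y":0.072,"z":0,"wx":0,"wy":0,"wz":0},{"x":0.18,"y":0.08,"z":0,"wx":0,"wy":0,"wz":0},{"x":0.18,"y":0.08,"z":0,"wx":0,"wy":0,"wz":0},{"x":0.18,"y":0.08,"z":0.035,"wx":0,"wy":0,"wz":0},{"x":0.18,"y":0.08,"z":0.07,"wx":0,"wy":0,"wz":0},{"x":0.18,"y":0.08,"z":0.092,"wx":0,"wy":0,"wz":0},{"x":0.18,"y":0.08,"z":0.099,"wx":0,"wy":0,"wz":0}]'
python3 -m handwheel '[{"x":0,"y":0,"z":0,"wx":0,"wy":0,"wz":0},{"x":0,"y":0,"z":0,"wx":0,"wy":0,"wz":0},{"x":0,"y":0,"z":0,"wx":0,"wy":0,"wz":0},{"x":0,"y":0,"z":0,"wx":0,"wy":0,"wz":0},{"x":0,"y":0,"z":0,"wx":0,"wy":0,"wz":0},{"x":0,"y":0,"z":0,"wx":0,"wy":0,"wz":0}]' 0.03 15
python3 -m handwheel '[{"x":0,"y":0,"z":0,"wx":0,"wy":0,"wz":0},{"x":0,"y":0,"z":0,"wx":0,"wy":0,"wz":2},{"x":0,"y":0,"z":0,"wx":0,"wy":0,"wz":4},{"x":0,"y":0,"z":0.001,"wx":0,"wy":0,"wz":4},{"x":0,"y":0,"z":0.002,"wx":0,"wy":0,"wz":4},{"x":0,"y":0,"z":0.002,"wx":0,"wy":0,"wz":4}]'
```

```text
time: 10.05
position: [0.5853, -0.0909, 0.0619]
tool_rot: [-1.68, -2.648, 0.003]
ft_force: [-0.2, -0.2, -0.1]
grip_width: 0.919
grip_force: 0.0
time: 10.55
position: [0.5884, -0.0941, 0.0669]
tool_rot: [1.688, 2.648, -0.001]
ft_force: [-2.1, -0.4, 4.4]
grip_width: 0.578
grip_force: 15.0
time: 11.05
position: [0.5889, -0.0943, 0.0667]
tool_rot: [1.779, 2.587, -0.002]
ft_force: [-5.0, -0.4, 15.3]
grip_width: 0.578
grip_force: 15.0
```

The spool is seated (15 N on the shoulder). Next: release, rise, and go to the stub at about 241° world with the closing line tangential. There the shut fingers hold the stub and walk it round in arcs that stay clear of the over-arm.

```bash
python3 -m handwheel '[{"x":0,"y":0,"z":0,"wx":0,"wy":0,"wz":0},{"x":0,"y":0,"z":0,"wx":0,"wy":0,"wz":0},{"x":0,"y":0,"z":0,"wx":0,"wy":0,"wz":0},{"x":0,"y":0,"z":-0.005,"wx":0,"wy":0,"wz":0},{"x":0,"y":0,"z":-0.04,"wx":0,"wy":0,"wz":0},{"x":0,"y":0,"z":-0.08,"wx":0,"wy":0,"wz":0},{"x":0,"y":0,"z":-0.11,"wx":0,"wy":0,"wz":0}]' 0.08 25
python3 -m handwheel '[{"x":0.02,"y":-0.004,"z":0,"wx":0,"wy":0,"wz":6},{"x":0.045,"y":-0.009,"z":0,"wx":0,"wy":0,"wz":12},{"x":0.07,"y":-0.014,"z":0,"wx":0,"wy":0,"wz":18},{"x":0.095,"y":-0.019,"z":0,"wx":0,"wy":0,"wz":25},{"x":0.12,"y":-0.024,"z":0,"wx":0,"wy":0,"wz":32},{"x":0.145,"y":-0.029,"z":0,"wx":0,"wy":0,"wz":39},{"x":0.165,"y":-0.033,"z":0,"wx":0,"wy":0,"wz":46},{"x":0.172,"y":-0.034,"z":0,"wx":0,"wy":0,"wz":50},{"x":0.172,"y":-0.034,"z":0,"wx":0,"wy":0,"wz":50},{"x":0.172,"y":-0.034,"z":0,"wx":0,"wy":0,"wz":50}]' 0.05 15
python3 - <<'E'
from h import *
s=st(); M=R.from_rotvec(s['tool_rot']).as_matrix();print(M.round(3), M.T@(np.array([.4955,.0545,.096])-s['position']))
d=grab('side','side5.png'); e=grab('top','top5.png')
a=cv2.imread('pics/side5.png');b=cv2.imread('pics/top5.png')
o=np.zeros((480,800,3),np.uint8)
o[:,:440]=cv2.resize(a[190:310,240:350],(440,480),interpolation=cv2.INTER_CUBIC)
o[:360,440:]=cv2.resize(b[180:270,290:380],(360,360),interpolation=cv2.INTER_CUBIC)
cv2.imwrite('pics/crop7.png',o)
E
```

```text
time: 11.63
position: [0.5885, -0.0932, 0.1759]
tool_rot: [1.778, 2.589, 0.001]
ft_force: [1.8, -0.5, 0.6]
grip_width: 0.907
grip_force: 0.0
time: 12.47
position: [0.4948, 0.0548, 0.1737]
tool_rot: [2.704, 1.598, 0.0]
ft_force: [-0.2, 0.4, 0.6]
grip_width: 0.576
grip_force: 0.0
{'time': np.float64(12.4667), 'position': array([0.4948, 0.0548, 0.1737]), 'tool_rot': array([2.7036e+00, 1.5984e+00, 1.0000e-04]), 'ft_force': array([-0.2145,  0.4048,  0.6365]), 'grip_width': np.float64(0.5761), 'grip_force': np.float64(0.0), 'joint_positions': array([ 0.4803,  0.063 , -0.6617,  1.8664,  0.0419,  1.2253, -0.6976])}
[[ 0.482  0.876  0.001]
 [ 0.876 -0.482 -0.001]
 [-0.     0.001 -1.   ]] [8.73006706e-05 6.82430073e-04 7.77044666e-02]
```

View pics/crop7.png

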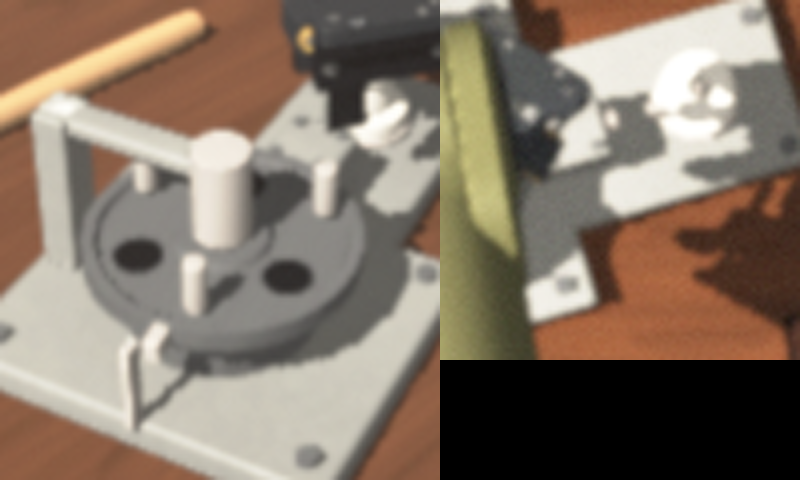

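Clear view: tooth at (155,340) is just anticlockwise of the pointer at (130,345) in the crop. The fingers are above the stub nearest the ram. Descending and closing lightly on it.

```bash
python3 -m handwheel '[{"x":0,"y":0.001,"z":0.025,"wx":0,"wy":0,"wz":0},{"x":0,"y":0.001,"z":0.05,"wx":0,"wy":0,"wz":0},{"x":0,"y":0.001,"z":0.07,"wx":0,"wy":0,"wz":0},{"x":0,"y":0.001,"z":0.078,"wx":0,"wy":0,"wz":0},{"x":0,"y":0.001,"z":0.078,"wx":0,"wy":0,"wz":0},{"x":0,"y":0.001,"z":0.078,"wx":0,"wy":0,"wz":0}]'
python3 -m handwheel '[{"x":0,"y":0,"z":0,"wx":0,"wy":0,"wz":0},{"x":0,"y":0,"z":0,"wx":0,"wy":0,"wz":0},{"x":0,"y":0,"z":0,"wx":0,"wy":0,"wz":0},{"x":0,"y":0,"z":0,"wx":0,"wy":0,"wz":0},{"x":0,"y":0,"z":0,"wx":0,"wy":0,"wz":0},{"x":0,"y":0,"z":0,"wx":0,"wy":0,"wz":0},{"x":0,"y":0,"z":0,"wx":0,"wy":0,"wz":0}]' 0.005 10
```

```text
time: 13.07
position: [0.4961, 0.0539, 0.0958]
tool_rot: [-2.707, -1.594, -0.0]
ft_force: [0.3, 0.2, 0.7]
grip_width: 0.575
grip_force: 0.0
time: 13.65
position: [0.4958, 0.0543, 0.0957]
tool_rot: [2.706, 1.594, 0.001]
ft_force: [0.7, -0.1, 0.8]
grip_width: 0.157
grip_force: 10.0
```

```bash
python3 -m handwheel '[{"x":0.0004,"y":0.0068,"z":0,"wx":0,"wy":0,"wz":-6},{"x":0.0014,"y":0.0135,"z":0,"wx":0,"wy":0,"wz":-12},{"x":0.0032,"y":0.0201,"z":0,"wx":0,"wy":0,"wz":-18},{"x":0.0056,"y":0.0264,"z":0,"wx":0,"wy":0,"wz":-24},{"x":0.0087,"y":0.0325,"z":0,"wx":0,"wy":0,"wz":-30},{"x":0.0124,"y":0.0382,"z":0,"wx":0,"wy":0,"wz":-36},{"x":0.0167,"y":0.0435,"z":0,"wx":0,"wy":0,"wz":-42},{"x":0.0215,"y":0.0483,"z":0,"wx":0,"wy":0,"wz":-48},{"x":0.0268,"y":0.0526,"z":0,"wx":0,"wy":0,"wz":-54},{"x":0.0325,"y":0.0563,"z":0,"wx":0,"wy":0,"wz":-60}]'
cat >> h.py <<'E'
def ang():
    s=ctrl.get_state(); M=R.from_rotvec(s['tool_rot']).as_matrix(); p=s['position'][:2]-[.527,.1115]
    th=np.degrees(np.arctan2(p[1],p[0])); yaw=np.degrees(np.arctan2(M[1,1],M[0,1]))
    print('t',round(s['time'],2),'r',np.hypot(*p).round(4),'press deg',((th-16.35)%360).round(1),'yaw',yaw.round(1),'z',s['position'][2].round(4),'F',s['ft_force'].round(1),'g',s['grip_width'].round(3),'j7',s['joint_positions'][[4,6]].round(2))
E
python3 -c "from h import *;ang()"
```

```text
time: 14.48
position: [0.5595, 0.0564, 0.0957]
tool_rot: [-1.538, -2.736, 0.002]
ft_force: [-5.0, 1.9, 5.3]
grip_width: 0.157
grip_force: 10.0Traceback (most recent call last):
  File "<string>", line 1, in <module>
    from h import *;ang()
                    ~~~^^
  File "h.py", line 28, in ang
    print('t',round(s['time'],2),'r',np.hypot(*p).round(4),'press deg',((th-16.35)%360).round(1),'yaw',yaw.round(1),'z',s['position'][2].round(4),'F',s['ft_force'].round(1),'g',s['grip_width'].round(3),'j7',s['joint_positions'][[4,6]].round(2))
                                                                                                                                                                                 ^^^^^^^^^^^^^^^^^^^^^
AttributeError: 'float' object has no attribute 'round'
```

```bash
sed -i "s/s\['grip_width'\].round(3)/round(float(s['grip_width']),3)/; s/s\['joint_positions'\]\[\[4,6\]\]/np.array(s['joint_positions'])[[4,6]]/" h.py
python3 -m handwheel '[{"x":0.0004,"y":0.0068,"z":0,"wx":0,"wy":0,"wz":-6},{"x":0.0014,"y":0.0135,"z":0,"wx":0,"wy":0,"wz":-12},{"x":0.0032,"y":0.0201,"z":0,"wx":0,"wy":0,"wz":-18},{"x":0.0056,"y":0.0264,"z":0,"wx":0,"wy":0,"wz":-24},{"x":0.0056,"y":0.0264,"z":0,"wx":0,"wy":0,"wz":-24},{"x":0.0056,"y":0.0264,"z":0,"wx":0,"wy":0,"wz":-24}]'
python3 -c "from h import *;ang()"
```

```text
time: 14.98
position: [0.5798, 0.076, 0.0957]
tool_rot: [-0.944, -2.994, -0.003]
ft_force: [-3.7, 4.8, 2.4]
grip_width: 0.158
grip_force: 10.0
t 14.98 r 0.0636 press deg 309.8 yaw 55.0 z 0.0957 F [-3.7  4.8  2.4] g 0.158 j7 [0.32 0.55]
```

```bash
python3 -m handwheel '[{"x":0,"y":0,"z":0,"wx":0,"wy":0,"wz":0},{"x":0,"y":0,"z":0,"wx":0,"wy":0,"wz":0},{"x":0,"y":0,"z":0,"wx":0,"wy":0,"wz":0},{"x":0,"y":0,"z":-0.02,"wx":0,"wy":0,"wz":0},{"x":0,"y":0,"z":-0.05,"wx":0,"wy":0,"wz":0},{"x":0,"y":0,"z":-0.077,"wx":0,"wy":0,"wz":0},{"x":0,"y":0,"z":-0.077,"wx":0,"wy":0,"wz":0},{"x":0.02,"y":-0.01,"z":-0.077,"wx":0,"wy":0,"wz":7},{"x":0.035,"y":-0.02,"z":-0.077,"wx":0,"wy":0,"wz":14},{"x":0.05,"y":-0.03,"z":-0.077,"wx":0,"wy":0,"wz":21}]' 0.03 10
python3 -m handwheel '[{"x":0,"y":0,"z":0,"wx":0,"wy":0,"wz":7},{"x":0,"y":0,"z":0,"wx":0,"wy":0,"wz":14},{"x":0,"y":0,"z":0,"wx":0,"wy":0,"wz":21},{"x":0,"y":0,"z":0,"wx":0,"wy":0,"wz":28},{"x":0,"y":0,"z":0,"wx":0,"wy":0,"wz":35},{"x":0,"y":0,"z":0,"wx":0,"wy":0,"wz":42},{"x":0,"y":0,"z":0,"wx":0,"wy":0,"wz":49},{"x":0,"y":0,"z":0,"wx":0,"wy":0,"wz":56},{"x":0,"y":0,"z":0,"wx":0,"wy":0,"wz":63},{"x":0,"y":0,"z":0,"wx":0,"wy":0,"wz":70}]' 0.05 10
python3 - <<'E'
from h import *
ang(); s=ctrl.get_state(); M=R.from_rotvec(s['tool_rot']).as_matrix();print(M.T@(np.array([.4686,.0829,.0957])-s['position']))
E
```

```text
time: 15.82
position: [0.5216, 0.0771, 0.1721]
tool_rot: [1.485, 2.768, -0.001]
ft_force: [-0.2, 0.2, -0.6]
grip_width: 0.348
grip_force: 0.0
time: 16.65
position: [0.5223, 0.0768, 0.1722]
tool_rot: [2.804, 1.415, -0.0]
ft_force: [0.3, -0.7, -0.3]
grip_width: 0.575
grip_force: 0.0
t 16.65 r 0.035 press deg 245.9 yaw -36.4 z 0.1722 F [ 0.3 -0.7 -0.3] g 0.575 j7 [ 0.1  -0.92]
[-0.02694045 -0.04683022  0.07648741]
```

```bash
python3 -m handwheel '[{"x":-0.012,"y":-0.02,"z":0,"wx":0,"wy":0,"wz":7},{"x":-0.022,"y":-0.038,"z":0,"wx":0,"wy":0,"wz":14},{"x":-0.027,"y":-0.047,"z":0,"wx":0,"wy":0,"wz":21},{"x":-0.027,"y":-0.047,"z":0,"wx":0,"wy":0,"wz":28},{"x":-0.027,"y":-0.047,"z":0.02,"wx":0,"wy":0,"wz":28},{"x":-0.027,"y":-0.047,"z":0.045,"wx":0,"wy":0,"wz":28},{"x":-0.027,"y":-0.047,"z":0.068,"wx":0,"wy":0,"wz":28},{"x":-0.027,"y":-0.047,"z":0.0765,"wx":0,"wy":0,"wz":28},{"x":-0.027,"y":-0.047,"z":0.0765,"wx":0,"wy":0,"wz":28}]'
python3 -m handwheel '[{"x":0,"y":0,"z":0,"wx":0,"wy":0,"wz":0},{"x":0,"y":0,"z":0,"wx":0,"wy":0,"wz":0},{"x":0,"y":0,"z":0,"wx":0,"wy":0,"wz":0},{"x":0,"y":0,"z":0,"wx":0,"wy":0,"wz":0},{"x":0,"y":0,"z":0,"wx":0,"wy":0,"wz":0},{"x":0,"y":0,"z":0,"wx":0,"wy":0,"wz":0},{"x":0,"y":0,"z":0,"wx":0,"wy":0,"wz":0}]' 0.005 10
python3 -c "from h import *;ang()"
```

```text
time: 17.4
position: [0.4665, 0.0828, 0.0939]
tool_rot: [-3.061, -0.705, 0.007]
ft_force: [-1.1, 0.4, -0.3]
grip_width: 0.573
grip_force: 0.0
time: 17.98
position: [0.4687, 0.0832, 0.0964]
tool_rot: [3.06, 0.706, 0.001]
ft_force: [0.6, -1.9, 1.0]
grip_width: 0.156
grip_force: 10.0
t 17.98 r 0.0648 press deg 189.5 yaw -64.0 z 0.0964 F [ 0.6 -1.9  1. ] g 0.156 j7 [ 0.08 -1.41]
```

```bash
python3 -m handwheel '[{"x":0.0004,"y":0.0068,"z":0,"wx":0,"wy":0,"wz":-6},{"x":0.0014,"y":0.0135,"z":0,"wx":0,"wy":0,"wz":-12},{"x":0.0032,"y":0.0201,"z":0,"wx":0,"wy":0,"wz":-18},{"x":0.0056,"y":0.0264,"z":0,"wx":0,"wy":0,"wz":-24},{"x":0.0087,"y":0.0325,"z":0,"wx":0,"wy":0,"wz":-30},{"x":0.0124,"y":0.0382,"z":0,"wx":0,"wy":0,"wz":-36},{"x":0.0167,"y":0.0435,"z":0,"wx":0,"wy":0,"wz":-42},{"x":0.0215,"y":0.0483,"z":0,"wx":0,"wy":0,"wz":-48},{"x":0.0268,"y":0.0526,"z":0,"wx":0,"wy":0,"wz":-54},{"x":0.0325,"y":0.0563,"z":0,"wx":0,"wy":0,"wz":-60}]'
python3 -c "from h import *;ang()"
python3 -m handwheel '[{"x":0.0004,"y":0.0068,"z":0,"wx":0,"wy":0,"wz":-6},{"x":0.0014,"y":0.0135,"z":0,"wx":0,"wy":0,"wz":-12},{"x":0.0032,"y":0.0201,"z":0,"wx":0,"wy":0,"wz":-18},{"x":0.0056,"y":0.0264,"z":0,"wx":0,"wy":0,"wz":-24},{"x":0.0087,"y":0.0325,"z":0,"wx":0,"wy":0,"wz":-30},{"x":0.0124,"y":0.0382,"z":0,"wx":0,"wy":0,"wz":-36},{"x":0.0167,"y":0.0435,"z":0,"wx":0,"wy":0,"wz":-42},{"x":0.0215,"y":0.0483,"z":0,"wx":0,"wy":0,"wz":-48},{"x":0.0268,"y":0.0526,"z":0,"wx":0,"wy":0,"wz":-54},{"x":0.0325,"y":0.0563,"z":0,"wx":0,"wy":0,"wz":-60}]'
python3 -m handwheel '[{"x":0,"y":0,"z":0,"wx":0,"wy":0,"wz":0},{"x":0,"y":0,"z":0,"wx":0,"wy":0,"wz":0}]'
python3 -c "from h import *;ang()"
```

```text
time: 18.82
position: [0.5209, 0.048, 0.0964]
tool_rot: [-2.29, -2.147, 0.004]
ft_force: [-5.7, 0.6, 6.8]
grip_width: 0.155
grip_force: 10.0
t 18.82 r 0.0638 press deg 248.2 yaw -3.7 z 0.0964 F [-5.7  0.6  6.8] g 0.155 j7 [ 0.18 -0.35]
time: 19.65
position: [0.579, 0.0763, 0.0964]
tool_rot: [-0.909, -3.003, 0.003]
ft_force: [-7.7, 0.2, 7.1]
grip_width: 0.155
grip_force: 10.0
time: 19.82
position: [0.5802, 0.078, 0.0964]
tool_rot: [-0.918, -3.003, -0.003]
ft_force: [-2.7, 3.9, 5.2]
grip_width: 0.157
grip_force: 10.0
t 19.82 r 0.0628 press deg 311.4 yaw 56.0 z 0.0964 F [-2.7  3.9  5.2] g 0.157 j7 [0.37 0.53]
```

```bash
python3 -m handwheel '[{"x":0,"y":0,"z":0,"wx":0,"wy":0,"wz":0},{"x":0,"y":0,"z":0,"wx":0,"wy":0,"wz":0},{"x":0,"y":0,"z":0,"wx":0,"wy":0,"wz":0},{"x":0,"y":0,"z":-0.02,"wx":0,"wy":0,"wz":0},{"x":0,"y":0,"z":-0.05,"wx":0,"wy":0,"wz":0},{"x":0,"y":0,"z":-0.077,"wx":0,"wy":0,"wz":0},{"x":0,"y":0,"z":-0.077,"wx":0,"wy":0,"wz":0},{"x":0.02,"y":0.01,"z":-0.077,"wx":0,"wy":0,"wz":7},{"x":0.04,"y":0.02,"z":-0.077,"wx":0,"wy":0,"wz":14},{"x":0.06,"y":0.03,"z":-0.077,"wx":0,"wy":0,"wz":21}]' 0.03 10
python3 -m handwheel '[{"x":0,"y":0,"z":0,"wx":0,"wy":0,"wz":7},{"x":0,"y":0,"z":0,"wx":0,"wy":0,"wz":14},{"x":0,"y":0,"z":0,"wx":0,"wy":0,"wz":21},{"x":0,"y":0,"z":0,"wx":0,"wy":0,"wz":28},{"x":0,"y":0,"z":0,"wx":0,"wy":0,"wz":35},{"x":0,"y":0,"z":0,"wx":0,"wy":0,"wz":37.5},{"x":0,"y":0,"z":0,"wx":0,"wy":0,"wz":37.5},{"x":0,"y":0,"z":0,"wx":0,"wy":0,"wz":37.5}]' 0.05 10
python3 - <<'E'
from h import *
ang(); s=ctrl.get_state(); M=R.from_rotvec(s['tool_rot']).as_matrix();print(M.T@(np.array([.530,.1764,.096])-s['position']))
d=grab('side','side6.png'); grab('top','top6.png')
a=cv2.imread('pics/side6.png');b=cv2.imread('pics/top6.png')
o=np.zeros((480,800,3),np.uint8)
o[:,:440]=cv2.resize(a[190:310,240:350],(440,480),interpolation=cv2.INTER_CUBIC)
o[:360,440:]=cv2.resize(b[175:235,320:380],(360,360),interpolation=cv2.INTER_CUBIC)
cv2.imwrite('pics/crop8.png',o)
E
```

```text
time: 20.65
position: [0.5476, 0.1335, 0.1726]
tool_rot: [1.463, 2.78, -0.001]
ft_force: [-0.2, 0.7, -0.4]
grip_width: 0.344
grip_force: 0.0
time: 21.32
position: [0.5477, 0.1336, 0.1727]
tool_rot: [2.268, 2.173, -0.001]
ft_force: [0.3, 0.9, 0.4]
grip_width: 0.573
grip_force: 0.0
t 21.32 r 0.0303 press deg 30.5 yaw -2.5 z 0.1727 F [0.3 0.9 0.4] g 0.573 j7 [ 0.2  -0.48]
[ 0.04206562 -0.01950376  0.07665034]
```

View pics/crop8.png

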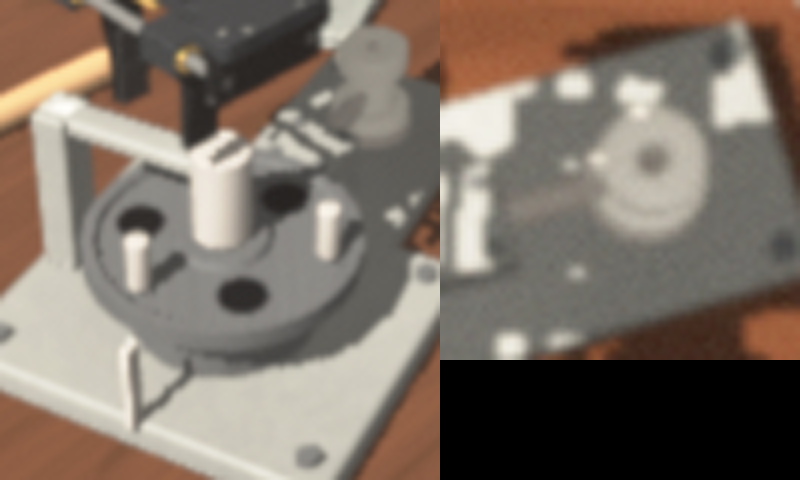

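The ram is out against the pin, in line with the spool, and the spool is upright. Moving to the next stub, at side crop (137,260).

```bash
python3 -m handwheel '[{"x":0.02,"y":-0.010,"z":0,"wx":0,"wy":0,"wz":0},{"x":0.042,"y":-0.0195,"z":0,"wx":0,"wy":0,"wz":0},{"x":0.042,"y":-0.0195,"z":0,"wx":0,"wy":0,"wz":0},{"x":0.042,"y":-0.0195,"z":0.02,"wx":0,"wy":0,"wz":0},{"x":0.042,"y":-0.0195,"z":0.045,"wx":0,"wy":0,"wz":0},{"x":0.042,"y":-0.0195,"z":0.068,"wx":0,"wy":0,"wz":0},{"x":0.042,"y":-0.0195,"z":0.0765,"wx":0,"wy":0,"wz":0},{"x":0.042,"y":-0.0195,"z":0.0765,"wx":0,"wy":0,"wz":0}]'
python3 -m handwheel '[{"x":0,"y":0,"z":0,"wx":0,"wy":0,"wz":0},{"x":0,"y":0,"z":0,"wx":0,"wy":0,"wz":0},{"x":0,"y":0,"z":0,"wx":0,"wy":0,"wz":0},{"x":0,"y":0,"z":0,"wx":0,"wy":0,"wz":0},{"x":0,"y":0,"z":0,"wx":0,"wy":0,"wz":0},{"x":0,"y":0,"z":0,"wx":0,"wy":0,"wz":0},{"x":0,"y":0,"z":0,"wx":0,"wy":0,"wz":0}]' 0.005 10
python3 -c "from h import *;ang()"
```

```text
time: 22.08
position: [0.5284, 0.1762, 0.0943]
tool_rot: [-2.267, -2.171, 0.006]
ft_force: [-0.2, -0.1, -0.2]
grip_width: 0.576
grip_force: 0.0
time: 22.67
position: [0.5293, 0.1773, 0.0968]
tool_rot: [-2.269, -2.172, 0.002]
ft_force: [-3.0, 0.3, 2.9]
grip_width: 0.157
grip_force: 10.0
t 22.67 r 0.0659 press deg 71.6 yaw -2.5 z 0.0968 F [-3.   0.3  2.9] g 0.157 j7 [ 0.27 -0.62]
```

```bash
python3 -m handwheel '[{"x":-0.0004,"y":-0.0068,"z":0,"wx":0,"wy":0,"wz":-6},{"x":-0.0014,"y":-0.0135,"z":0,"wx":0,"wy":0,"wz":-12},{"x":-0.0032,"y":-0.0201,"z":0,"wx":0,"wy":0,"wz":-18},{"x":-0.0056,"y":-0.0264,"z":0,"wx":0,"wy":0,"wz":-24},{"x":-0.0087,"y":-0.0325,"z":0,"wx":0,"wy":0,"wz":-30},{"x":-0.0124,"y":-0.0382,"z":0,"wx":0,"wy":0,"wz":-36},{"x":-0.0167,"y":-0.0435,"z":0,"wx":0,"wy":0,"wz":-42},{"x":-0.0215,"y":-0.0483,"z":0,"wx":0,"wy":0,"wz":-48},{"x":-0.0268,"y":-0.0526,"z":0,"wx":0,"wy":0,"wz":-54},{"x":-0.0325,"y":-0.0563,"z":0,"wx":0,"wy":0,"wz":-60}]'
python3 -c "from h import *;ang()"
python3 -m handwheel '[{"x":-0.0004,"y":-0.0068,"z":0,"wx":0,"wy":0,"wz":-6},{"x":-0.0014,"y":-0.0135,"z":0,"wx":0,"wy":0,"wz":-12},{"x":-0.0032,"y":-0.0201,"z":0,"wx":0,"wy":0,"wz":-18},{"x":-0.0056,"y":-0.0264,"z":0,"wx":0,"wy":0,"wz":-24},{"x":-0.0087,"y":-0.0325,"z":0,"wx":0,"wy":0,"wz":-30},{"x":-0.0124,"y":-0.0382,"z":0,"wx":0,"wy":0,"wz":-36},{"x":-0.0167,"y":-0.0435,"z":0,"wx":0,"wy":0,"wz":-42},{"x":-0.0215,"y":-0.0483,"z":0,"wx":0,"wy":0,"wz":-48},{"x":-0.0268,"y":-0.0526,"z":0,"wx":0,"wy":0,"wz":-54},{"x":-0.0325,"y":-0.0563,"z":0,"wx":0,"wy":0,"wz":-60}]'
python3 -m handwheel '[{"x":0,"y":0,"z":0,"wx":0,"wy":0,"wz":0},{"x":0,"y":0,"z":0,"wx":0,"wy":0,"wz":0}]'
python3 -c "from h import *;ang()"
```

```text
time: 23.5
position: [0.4718, 0.1491, 0.0968]
tool_rot: [-0.869, -3.019, -0.004]
ft_force: [-0.9, 3.5, 1.4]
grip_width: 0.153
grip_force: 10.0
t 23.5 r 0.0667 press deg 129.4 yaw 57.9 z 0.0968 F [-0.9  3.5  1.4] g 0.153 j7 [0.22 0.48]
time: 24.33
position: [0.4666, 0.0826, 0.0966]
tool_rot: [0.755, -3.043, -0.0]
ft_force: [-10.0, 0.3, 10.7]
grip_width: 0.155
grip_force: 10.0
time: 24.5
position: [0.4681, 0.0804, 0.0966]
tool_rot: [0.745, -3.047, 0.003]
ft_force: [-6.5, -3.8, 8.2]
grip_width: 0.156
grip_force: 10.0
t 24.5 r 0.0666 press deg 191.5 yaw 117.5 z 0.0966 F [-6.5 -3.8  8.2] g 0.156 j7 [0.24 1.63]
```

```bash
python3 -m handwheel '[{"x":-0.0002,"y":-0.0045,"z":0,"wx":0,"wy":0,"wz":-4},{"x":-0.0006,"y":-0.009,"z":0,"wx":0,"wy":0,"wz":-8},{"x":-0.0014,"y":-0.0135,"z":0,"wx":0,"wy":0,"wz":-12},{"x":-0.0025,"y":-0.0179,"z":0,"wx":0,"wy":0,"wz":-16},{"x":-0.0039,"y":-0.0222,"z":0,"wx":0,"wy":0,"wz":-20},{"x":-0.0056,"y":-0.0264,"z":0,"wx":0,"wy":0,"wz":-24},{"x":-0.0056,"y":-0.0264,"z":0,"wx":0,"wy":0,"wz":-24},{"x":-0.0056,"y":-0.0264,"z":0,"wx":0,"wy":0,"wz":-24}]'
python3 - <<'E'
from h import *
ang(); d=grab('side','side7.png'); ax=np.array([.5254,.1101]); y=.2853
for r,n in((.106,'pointer'),(.091,'tooth'),(.100,'toothout')):
    for j in ([0] if n=='pointer' else [-.1,0,.1]):
        t=y+np.pi/2+j; print(n,j,proj(d,[ax[0]+r*np.cos(t),ax[1]+r*np.sin(t),.086])[0].round(2))
a=cv2.imread('pics/side7.png'); b=cv2.imread('pics/side5.png')
o=np.hstack([cv2.resize(i[265:305,255:295],(400,400),interpolation=cv2.INTER_CUBIC) for i in(b,a)])
cv2.imwrite('pics/crop9.png',o)
E
```

```text
time: 25.17
position: [0.4861, 0.0596, 0.0966]
tool_rot: [1.363, -2.827, 0.002]
ft_force: [-3.2, -2.9, 4.2]
grip_width: 0.154
grip_force: 10.0
t 25.17 r 0.0661 press deg 215.5 yaw 141.5 z 0.0966 F [-3.2 -2.9  4.2] g 0.154 j7 [0.33 2.03]
pointer 0 [271.96 275.32]
tooth -0.1 [272.2  269.58]
tooth 0 [275.56 271.06]
tooth 0.1 [279.17 272.29]
toothout -0.1 [269.7  271.96]
toothout 0 [273.41 273.6 ]
toothout 0.1 [277.4  274.98]
```

View pics/crop9.png

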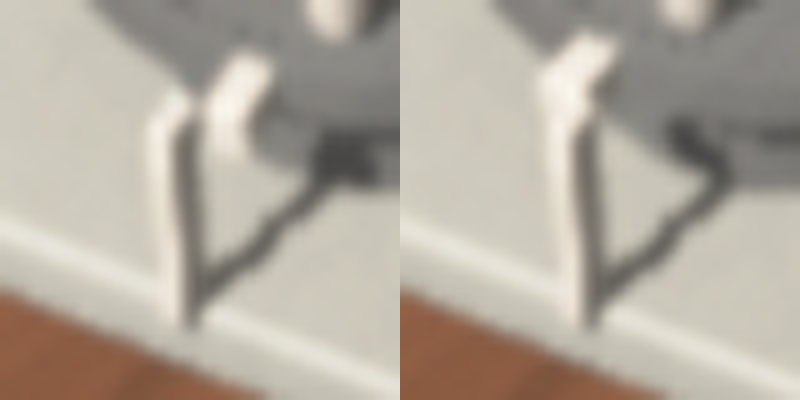

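The tooth (crop 580,60) is now about 0.08 rad short of the pointer (570,110). The finger position says 4.5° and the tooth pixels 4.9°, so I turn the last 4.7°.

```bash
python3 -m handwheel '[{"x":0,"y":-0.002,"z":0,"wx":0,"wy":0,"wz":-1.8},{"x":-0.0001,"y":-0.004,"z":0,"wx":0,"wy":0,"wz":-3.5},{"x":-0.0002,"y":-0.0053,"z":0,"wx":0,"wy":0,"wz":-4.7},{"x":-0.0002,"y":-0.0053,"z":0,"wx":0,"wy":0,"wz":-4.7},{"x":-0.0002,"y":-0.0053,"z":0,"wx":0,"wy":0,"wz":-4.7},{"x":-0.0002,"y":-0.0053,"z":0,"wx":0,"wy":0,"wz":-4.7}]'
python3 - <<'E'
from h import *
ang(); grab('side','side8.png')
# tooth pixel shift between frames by bright-vs-grey mask: centroid of pale pixels inside a window around the tooth
for n in(5,7,8):
    a=cv2.imread(f'pics/side{n}.png')[262:276,266:286].astype(float).min(2)
    w=np.clip(a-190,0,None); w[:, :]*=1; Y,X=np.mgrid[262:276,266:286]; print(n,(w*X).sum()/w.sum(),(w*Y).sum()/w.sum(),w.sum())
a=cv2.imread('pics/side8.png'); print(a[266:282,266:286].min(2))
E
```

```text
time: 25.72
position: [0.49, 0.0568, 0.0966]
tool_rot: [1.477, -2.769, 0.002]
ft_force: [-3.9, -3.4, 5.2]
grip_width: 0.153
grip_force: 10.0
t 25.72 r 0.066 press deg 219.6 yaw 146.2 z 0.0966 F [-3.9 -3.4  5.2] g 0.153 j7 [0.35 2.1 ]
5 277.25 273.6437908496732 612.0
7 272.34955312810325 271.62264150943395 1007.0
8 275.2211652794293 271.77526753864447 841.0
[[131 125 127 129 130 131 130 127 127 129 130 131 132 130 133 135 145 171
  197 192]
 [144 131 126 126 127 130 131 131 130 132 130 131 127 125 132 133 138 155
  177 173]
 [165 147 133 127 127 127 129 130 134 143 147 140 128 124 132 132 128 137
  145 143]
 [179 167 151 137 130 126 127 132 147 172 181 171 147 134 134 131 125 130
  129 130]
 [184 181 172 157 142 133 131 144 176 206 214 203 170 141 134 134 131 130
  127 127]
 [184 183 182 176 163 153 150 172 207 222 224 211 172 137 132 132 131 131
  130 131]
 [184 183 185 183 179 177 187 206 222 226 221 193 142 119 125 128 129 128
  130 129]
 [184 185 185 184 184 195 224 227 228 225 203 155 114 104 120 126 126 126
  127 126]
 [184 185 185 184 185 206 236 235 230 219 170 122 102 102 119 126 126 127
  126 125]
 [184 185 184 185 189 211 231 228 214 191 138 108 107 112 121 126 127 126
  122 122]
 [185 185 184 187 203 216 219 193 166 158 125 111 117 122 125 127 126 121
  113 113]
 [186 185 185 194 222 221 193 148 137 157 133 126 127 128 128 128 125 115
   96  93]
 [187 187 185 197 224 214 162 118 125 156 152 152 143 133 129 128 125 111
   86  75]
 [186 186 185 196 221 207 142 105 117 152 170 174 163 147 134 127 125 112
   84  70]
 [186 185 185 197 220 208 140 103 120 161 179 182 178 166 151 139 130 117
   89  73]
 [187 185 185 195 219 208 142 103 123 167 183 184 184 179 171 161 148 133
  113  89]]
```

The tooth centre now lies at (275.6,271), exactly the predicted in-line pixel. Releasing and retreating.

```bash
python3 -m handwheel '[{"x":0,"y":0,"z":0,"wx":0,"wy":0,"wz":0},{"x":0,"y":0,"z":0,"wx":0,"wy":0,"wz":0},{"x":0,"y":0,"z":0,"wx":0,"wy":0,"wz":0},{"x":0,"y":0,"z":0,"wx":0,"wy":0,"wz":0},{"x":0,"y":0,"z":-0.03,"wx":0,"wy":0,"wz":0},{"x":0,"y":0,"z":-0.07,"wx":0,"wy":0,"wz":0},{"x":0,"y":0,"z":-0.10,"wx":0,"wy":0,"wz":0},{"x":0,"y":0,"z":-0.14,"wx":0,"wy":0,"wz":0}]' 0.04 10
python3 - <<'E'
from h import *
s=st(); M=R.from_rotvec(s['tool_rot']).as_matrix(); print(M.T@(np.array([.45,-.28,.24])-s['position']))
E
```

```text
time: 26.43
position: [0.49, 0.0586, 0.2369]
tool_rot: [1.481, -2.769, -0.003]
ft_force: [0.1, -0.9, -0.2]
grip_width: 0.46
grip_force: 0.0
{'time': np.float64(26.4333), 'position': array([0.49  , 0.0586, 0.2369]), 'tool_rot': array([ 1.4809e+00, -2.7693e+00, -2.6000e-03]), 'ft_force': array([ 0.0721, -0.9373, -0.2464]), 'grip_width': np.float64(0.4602), 'grip_force': np.float64(0.0), 'joint_positions': array([ 1.1487,  0.0649, -1.3424,  1.7728,  0.0634,  1.3562,  2.3461])}
[ 0.30385082 -0.1547102  -0.00336673]
```

```bash
python3 -m handwheel '[{"x":0.02,"y":-0.010,"z":0,"wx":0,"wy":0,"wz":5},{"x":0.05,"y":-0.025,"z":0,"wx":0,"wy":0,"wz":10},{"x":0.085,"y":-0.042,"z":0,"wx":0,"wy":0,"wz":15},{"x":0.12,"y":-0.06,"z":0,"wx":0,"wy":0,"wz":20},{"x":0.155,"y":-0.078,"z":0,"wx":0,"wy":0,"wz":25},{"x":0.19,"y":-0.096,"z":0,"wx":0,"wy":0,"wz":30},{"x":0.225,"y":-0.114,"z":0,"wx":0,"wy":0,"wz":35},{"x":0.26,"y":-0.132,"z":0,"wx":0,"wy":0,"wz":40},{"x":0.29,"y":-0.148,"z":0,"wx":0,"wy":0,"wz":45},{"x":0.304,"y":-0.155,"z":0,"wx":0,"wy":0,"wz":50}]'
python3 - <<'E'
from h import *
d=grab('top','top9.png'); e=grab('side','side9.png')
a=cv2.imread('pics/top9.png');b=cv2.imread('pics/side9.png')
ax=np.array([.5254,.1101]); y=.2853
for j in(-.05,0,.05):
    t=y+np.pi/2+j; print(j,*[proj(q,[ax[0]+.091*np.cos(t),ax[1]+.091*np.sin(t),.086])[0].round(2) for q in(d,e)])
print('pointer',proj(d,[ax[0]+.106*np.cos(y+np.pi/2),ax[1]+.106*np.sin(y+np.pi/2),.086]).round(2))
o=np.zeros((600,800,3),np.uint8)
o[:350,:500]=cv2.resize(a[165:285,230:400],(500,353),interpolation=cv2.INTER_CUBIC)[:350]
o[:300,500:]=cv2.resize(a[185:225,325:365],(300,300),interpolation=cv2.INTER_CUBIC)
o[300:,500:]=cv2.resize(b[195:235,312:352],(300,300),interpolation=cv2.INTER_CUBIC)
o[350:,:250]=cv2.resize(b[260:300,255:295],(250,250),interpolation=cv2.INTER_CUBIC)
o[350:,250:500]=cv2.resize(a[220:250,235:265],(250,250),interpolation=cv2.INTER_CUBIC)
cv2.imwrite('pics/crop10.png',o)
E
```

```text
time: 27.27
position: [0.4489, -0.2865, 0.2359]
tool_rot: [0.153, -3.138, 0.001]
ft_force: [-0.3, 0.2, -0.4]
grip_width: 0.463
grip_force: 0.0
-0.05 [248.28 231.12] [273.85 270.35]
0 [248.65 232.71] [275.56 271.06]
0.05 [249.11 234.27] [277.34 271.71]
pointer [[243.45 234.2 ]]
```

View pics/crop10.png

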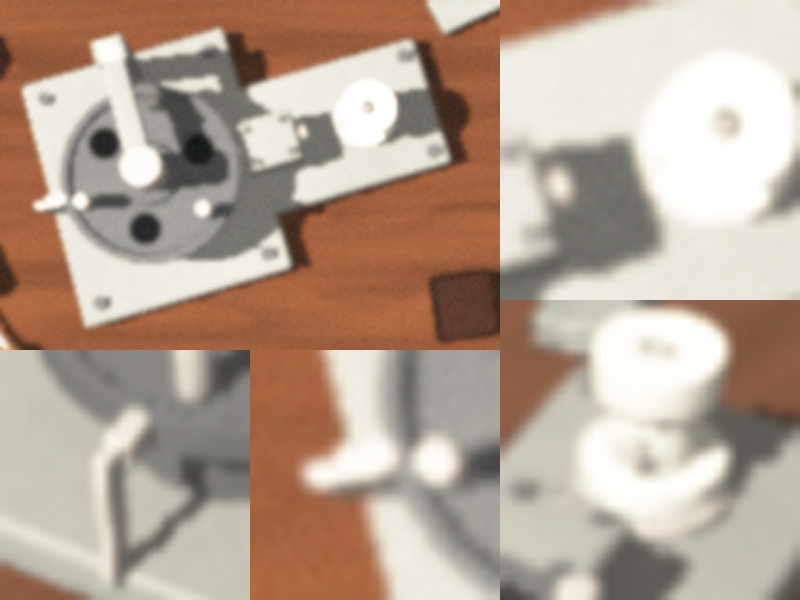

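The tooth is in line with the pointer, the ram is back, the pin is in (no longer beyond the flange), and the spool is upright on its shoulder. The gripper is clear.

```bash
python3 -c "
from bench import ctrl
print(ctrl.close_job())"
```

```text
the job is handed in; nothing more can be done
None
```

The job is handed in at about 27 s of the 72 s allowed: the spool is upright on the spindle with its pin pressed in, the flywheel has gone one full turn anticlockwise, and the tooth is in line with the pointer to within about 1° in the last pictures.

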